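# Clear a jammed sanding block from the feed chute

## Robot

A 7-joint arm with a two-finger parallel gripper is mounted at the origin on the work surface. World frame = base frame: x ahead of the robot, y to its left, z up, the work surface at z = 0. Lengths are in m, angles in rad, forces in N, time in s.
With the tool pointing down it reaches from about 0.425 to 0.875 m from the base axis. Payload 4.7 kg.
Tool frame: the origin (TCP) lies at the very end of the fingers, on their centre line; the grasp point (between the pads) lies 19 mm behind it; z points along the fingers, y is the line along which they close (so a half turn about z gives the same grasp; the last joint's range is limited). The gripper opens to 87 mm and grips with 3 to 60 N. Pads are 19 mm wide; open, the fingers measure 117 mm over their backs; the gripper's body (75 mm by 190 mm) begins 51 mm behind the grasp point.
Start: joints at [1.163, 0.321, -0.07, 1.45, 0.023, 1.371, -0.057], TCP at [0.266, -0.593, 0.183] pointing down, gripper open.
Joint ranges: [-2.86, 2.86], [-0.3, 2.09], [-1.38, 1.24], [0.06, 2.45], [-1.56, 4.7], [0.09, 2.05], [-2.69, 2.69]. Speed limits (rad/s): [2.57, 2.57, 3.14, 3.14, 3.14, 3.14, 3.14].

## Interface

Orientations are given as a rotation vector (axis times angle).
In Python, from bench import ctrl, vision gives the robot as it stands.
- The arm moves only by the tool jog_arm, never from a script. Its argument "increments" is a list of rows, each an object of numbers: "tx", "ty", "tz": the shift along the tool's x, y, z in mm; "wx", "wy", "wz": the turn, a rotation vector about the tool's x, y, z in rad; "gripper": the opening, from 0 (shut) to 1 (fully open). In form: [{"tx": .., "ty": .., "tz": .., "wx": .., "wy": .., "wz": .., "gripper": ..}, ...]. A call has exactly 5 rows; each row is the pose to reach, as a shift and turn from the pose commanded when the call began, along the tool's axes at that moment; what a row does not reach only later rows make up. A row lasts 1/12 s, in which the tool goes at most 41.7 mm and 7.16 degrees, less where a joint would pass 70% of its speed; a pose out of reach is approached as far as the arm can. A call with a gripper value outside its range is refused whole. The fingers move at their own pace and stop on an object; "grip_force" is the grip in N (left out, the last holds). Time passes only in rows, so rows that repeat a pose let the fingers close, or fill a call up. It gives the time, the measured TCP pose, the force, the opening and the grip force at its end, in the units of the state.
- ctrl.get_state(): the state, without advancing time (a new reading comes with each control period).
- vision.get_image(name): name is "side" or "top"; returns a dict with "color" (480x640x3 uint8, blue, green, red), "fx", "fy", "cx", "cy" (pixels), "extrinsics" (4x4, takes a point from world to camera coordinates). Camera axes: x right, y down, z forward; pixel columns grow to the right and rows downward; lengths in m; the calibration is good to about 2 mm. A picture is of the moment at which its call begins. There is no depth.
- ctrl.close_job(): hands the job in; it is judged then, once.
Trained networks look in the newest picture that a camera, given by its name, has taken for a name from the list of things; names that differ only in an ending like _2 or _b are one class to them, and where a whole thing is asked for, a point or a joint stands for the part that bears it (a point fixed in the world has none). Each returns a list of dicts, best first, with "conf" (0 to 1); they miss things now and then, are a little off and sometimes report something else, mostly with a low value. They report only what shows in the picture. A call takes as long as a camera call. They do not tell look-alikes from the thing itself.
- vision.spot_in(camera, thing): "bbox" ([left, top, right, bottom] in pixels, round what is visible of it).
The state is a dict: "time": time; "joint_positions": joint angles; "qd": joint speeds; "joint_torque": joint torques, N m; "position": TCP position; "tool_rot": TCP orientation; "ft_force": force on the tool from outside, world axes, zero at the start; "torque": the same for the moment, N m; "grip_width": opening from 0.0 (shut) to 1.0 (fully open); "grip_force": force on a finger pad.
Only numpy, scipy, OpenCV 4.12 (cv2) and the standard library are available. Lean on these libraries where they do the work, as an engineer would, in place of code of your own. Each camera call takes 0.05 s, during which the arm holds its last target. There are 200 camera calls.

## Task

A sanding block has jammed in the outlet of the sloping wooden dispenser on the table, under its two metal cover strips. Nudge it back up the chute, without forcing it against anything, until it is clear of the strips, then lift it out and set it down gently, flat, in the empty plywood tray. Leave everything else where it is.

Things in the scene. Friction and masses are not known exactly. Their poses are not given: they have to be found in the camera images.
- block_center (a point): centre of the jammed sanding block: a plain wooden box 95 x 58 x 36 mm (length along its x, width y, height z; cork sole underneath), 0.11 to 0.22 kg. It starts lying lengthwise in the chute with its downhill end against the two outlet cheeks, under the cover strips. Its long axis is the chute's.
- bed: the dispenser's plywood chute floor, sloping 14 degrees, fixed to the table. Origin on its top surface and centre line; x points up the chute, y across, z square to the floor; x, y, z below are in this frame, in mm. Floor: x -170 (open low end) to 280. Side curbs at y 31 to 37 either side, 7 high, metal rails outside them (to y 45, 5 high): above these the block's sides are free to grip in the window.
- outlet (a point): on the floor, centre line, x -141, between two wooden outlet cheeks (x -155 to -127, 36 high) that leave a 44 wide gap, too narrow for the block but wide enough for shut fingers to push the block's downhill end, which starts at x -126, straight up the chute.
- strips (a point): on the centre line, x -95, z 44: top of the two cover strips (z 40 to 44, each 100 long in x), which lie over the block's long edges on posts at y 41 to 46, with a 44 wide open slot between them for shut fingers. Under them the block cannot be lifted. They belong to a clamped cover whose place varies: their uphill ends lie at x -60 to -30, not given: see it or feel it.
- gate (a point): on the floor, centre line, x 47: lowest place of the gate, a rigid metal plate right across the chute, 50 high, on the same cover as the strips; its downhill face lies at x 47 to 77 (not given), always 107 uphill of the strips' ends. The window between is thus 12 longer than the block: pushed up until it just meets the gate, the block is clear of the strips. Behind it the magazine, 61 high.
- catch_tip (a point): x -106, on the +y side, z 20: rubber tip of a sprung side catch that pinches the jammed block. The first 20 to 25 mm of travel take about 5 to 12 N, then the block slides at under 3 N and stays on the slope where it is left. Do not force the block against the dispenser: keep the push below 25 N.
- empty_tray: the empty plywood tray, fixed, 135 x 170 mm outside (x, y), 25 high, walls and floor 5 thick; origin at the centre of its underside. The block goes flat on its floor, sole down, either way round.
- full_tray: an identical tray that holds the spare block; origin at the centre of its underside. The two trays change places.
- spare_center (a point): centre of the spare sanding block, same size as the jammed one, lying in the full tray; leave it
- mask: white plaster face mask, 210 x 150 mm, 80 high, lying face up; origin on the table under its middle; leave it
- glue: white glue bottle, 56 mm across, 150 high, standing; origin under its foot; leave it
- pot1: glass paint jar, 66 mm across, 75 high; origin under its foot; leave it
- pot2: a second paint jar, the same; leave it
- pencil_cup: white cup with pencils, 80 mm across, cup 100 high, 180 with pencils; origin under its foot; leave it
- brush: flat paint brush lying on the table; leave it
Things that resemble listed ones, but are neither listed nor needed, are in the scene too. What is shaped like the part that bears block_center but black or red is not meant.

How it is judged:
On the way, in this order (a step that is already met when the one before it is completed fails the run):
1. the block has been pushed at least 65 mm up the chute, still lying on the chute's floor (x of block_center in the frame of bed above -0.0135 m and z of block_center in the frame of bed below 0.024 m), for 0.1 s.
2. the block is lifted out, at least 40 mm off the chute's floor (z of block_center in the frame of bed above 0.058 m), for 0.1 s.
At the end, for the whole second after the job is handed in: the jammed block lies inside the empty tray, sole down and flat on the tray's floor (within 5 degrees and 5 mm), at rest and released (x of block_center in the frame of empty_tray between -0.045 and 0.045 m and y of block_center in the frame of empty_tray between -0.06 and 0.06 m and z of block_center in the frame of empty_tray between 0.018 and 0.028 m and angle between block_center's own z axis and vertical below 0.09 rad and linear speed of block below 0.02 m/s); the robot touches nothing.
It fails at once if the block is forced against the dispenser (push of about 25 N: over 60 N summed over their contact points) (contact force between block and bed above 60 N).
It fails at once if the block is dropped or thrown (faster than 0.7 m/s with no finger on it) (linear speed of block above 0.7 m/s and contact force between the fingers and block below 0.05 N).
It fails at once if a bystander is disturbed (moved over 30 mm) (distance of any of spare_center, mask, glue, pot1, pot2, pencil_cup, brush from where it was at the start of the episode above 0.03 m).
It also fails if it takes over 72 s, if anything falls off the work surface, if the arm or the gripper's body presses on something with over 40 N, if the wrist force passes 120 N, or if a joint passes its speed limit or range.

## Working session

There is one attempt and no reset: what is moved stays moved. The work goes in short steps, Python scripts to look and compute and a tool call to move; the robot and the scene stay as the last step left them, time stands still between calls to the robot, and variables do not carry over. Pictures are saved under pics/ and viewed, at most 10 in all, crops included, and the job is handed in when it is done.

Besides the shell and the picture viewer there is one more tool, called after "Request:" in YAML: its name, and indented under it one key for each argument. jog_arm: Moves the arm, as the interface text tells. Its arguments: {"type":"object","properties":{"increments":{"type":"array"},"grip_force":{"type":"number"}},"required":["increments"]}

```bash
mkdir -p pics; ls; python3 - <<'E'
from bench import ctrl, vision
import cv2,numpy as np
for n in("top","side"):
    im=vision.get_image(n); cv2.imwrite(f"pics/{n}0.png",im["color"])
    E=np.array(im["extrinsics"]); print(n,im["fx"],im["fy"],im["cx"],im["cy"],np.round(E,4).tolist())
    for t in("block_center","bed","empty_tray","full_tray","mask","glue","pot1","pencil_cup","brush"):
        print(t,[(np.round(d["bbox"]).astype(int).tolist(),round(d["conf"],2)) for d in vision.spot_in(n,t)])
s=ctrl.get_state();print(s)
E
```

```text
pics
top 579.2208957608512 579.2208957608512 307.86667980310557 236.1287304160469 [[0.0281, -0.9996, -0.0031, -0.0612], [-0.9768, -0.0268, -0.2124, 0.528], [0.2122, 0.009, -0.9772, 1.2467], [0.0, 0.0, 0.0, 1.0]]
block_center [([421, 120, 463, 166], 0.83), ([184, 314, 234, 355], 0.79), ([106, 353, 157, 381], 0.73), ([236, 211, 282, 244], 0.56), ([388, 188, 434, 224], 0.22)]
bed [([86, 200, 297, 273], 0.89), ([227, 124, 258, 160], 0.32)]
empty_tray [([357, 254, 431, 316], 0.81), ([469, 238, 492, 329], 0.42)]
full_tray [([379, 174, 454, 242], 0.98)]
mask [([290, 111, 373, 172], 0.57)]
glue [([124, 295, 165, 320], 0.85)]
pot1 [([392, 344, 426, 373], 0.79), ([227, 126, 256, 160], 0.73)]
pencil_cup [([135, 110, 178, 166], 0.95)]
brush [([468, 236, 492, 327], 0.92)]
side 457.4477285621142 457.4477285621142 320.40073102822697 234.84380167295788 [[-0.9115, -0.4113, 0.0016, 0.4293], [-0.3051, 0.6737, -0.6731, 0.2406], [0.2758, -0.614, -0.7395, 1.1538], [0.0, 0.0, 0.0, 1.0]]
block_center [([340, 312, 371, 356], 0.84), ([270, 240, 297, 274], 0.81), ([335, 384, 372, 435], 0.81), ([268, 153, 297, 
[... 411 characters left out ...]
ime': 1.0, 'joint_positions': array([ 1.16308237,  0.32094708, -0.07008686,  1.4505055 ,  0.02261893,
        1.370797  , -0.05691316]), 'qd': array([ 0.00030146,  0.00019644,  0.00032293,  0.00039471, -0.00250889,
        0.00048152, -0.00046918]), 'joint_torque': array([-1.91874396e-04, -4.91110146e+01, -4.03431673e-01, -3.12771356e+01,
       -6.38590520e-02,  3.39199102e-02,  6.99396765e-05]), 'position': array([ 0.26609185, -0.59306687,  0.18271806]), 'tool_rot': array([ 3.07184064e+00,  6.57648473e-01, -6.03612974e-05]), 'ft_force': array([-0.75265804,  0.85471035,  0.87441963]), 'torque': array([0.00598662, 0.03611343, 0.0050564 ]), 'grip_force': 0.0, 'grip_width': 0.9999542763780009}
```

View pics/top0.png

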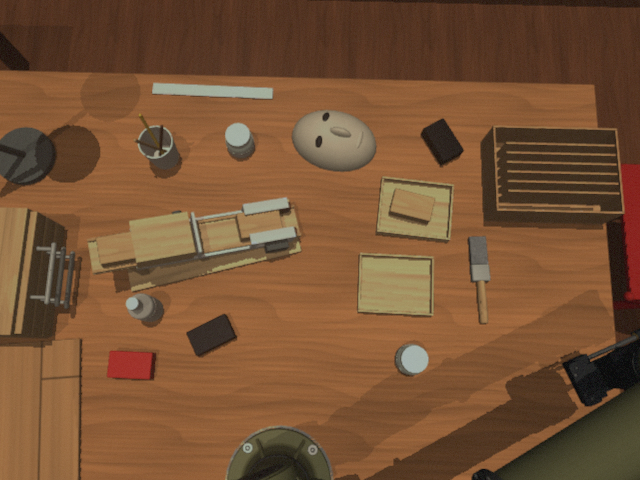

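```bash
python3 - <<'E'
import cv2
t=cv2.imread("pics/top0.png");s=cv2.imread("pics/side0.png")
a=cv2.resize(t[185:285,75:305],(800,348),interpolation=cv2.INTER_CUBIC)
cv2.imwrite("pics/topcrop.png",a)
cv2.imwrite("pics/sidecrop.png",cv2.resize(s[225:385,210:420],None,fx=3.6,fy=3.6,interpolation=cv2.INTER_CUBIC))
E
```

```text
(no output)
```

View pics/topcrop.png

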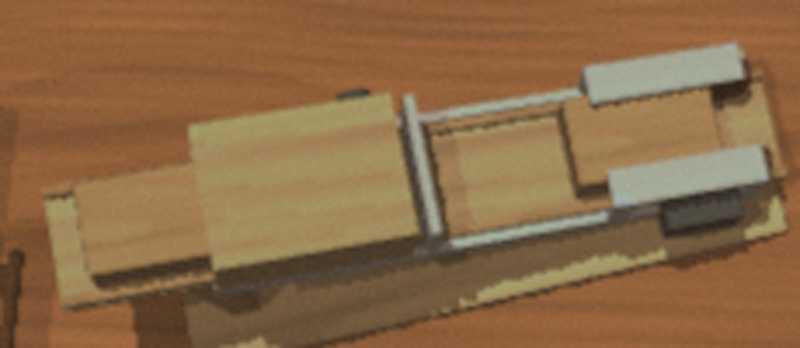

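View pics/sidecrop.png

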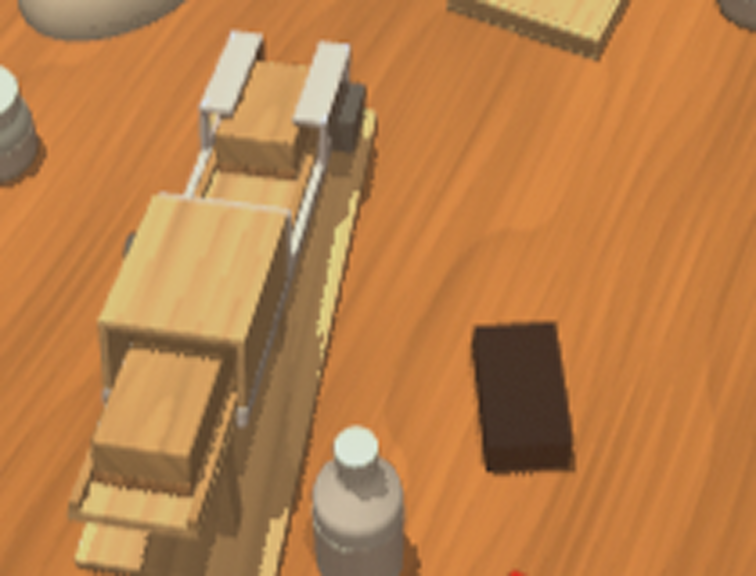

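The top view shows the dispenser at (90–300, 200–285), with its low end to the right. Five things could be the meant block:
- **Jammed block:** wooden, at (236–285, 211–244), under the white strips. It is the only plain wooden one lying between strips and gate, so it is the one.
- **Spare block:** wooden, in the full tray at (412, 205).
- **Look-alikes:** black ones at (442, 142) and (211, 335), and a red one at (131, 365).
- **Stock block:** at (113, 250), behind the magazine.

The empty tray is at (396, 285). Both crops confirm the jammed block, with the dark catch on the side nearer the robot, which is bed +y.

```bash
cat >h.py <<'E'
import numpy as np
from scipy.spatial.transform import Rotation as R
from scipy.optimize import least_squares
K={"top":(579.2209,307.8667,236.1287,np.array([[0.0281,-0.9996,-0.0031,-0.0612],[-0.9768,-0.0268,-0.2124,0.528],[0.2122,0.009,-0.9772,1.2467]])),
"side":(457.4477,320.4007,234.8438,np.array([[-0.9115,-0.4113,0.0016,0.4293],[-0.3051,0.6737,-0.6731,0.2406],[0.2758,-0.614,-0.7395,1.1538]]))}
def proj(c,P):
    f,cx,cy,E=K[c];q=E[:,:3]@np.asarray(P)+E[:,3];return np.array([f*q[0]/q[2]+cx,f*q[1]/q[2]+cy])
def ray(c,uv,z):
    f,cx,cy,E=K[c];C=-E[:,:3].T@E[:,3];d=E[:,:3].T@np.array([(uv[0]-cx)/f,(uv[1]-cy)/f,1]);return C+d*(z-C[2])/d[2]
def bedR(yaw): return R.from_euler("ZY",[yaw,-np.radians(14)]).as_matrix()  # x up-slope
E
python3 - <<'E'
from h import *
tc=lambda u,v:(u/3.478+75,v/3.478+185)
sc=lambda u,v:(u/3.6+210,v/3.6+225)
e="e"
obs=[("top",tc(608,175),e,22,44),("top",tc(765,147),"d",22,44),("top",tc(612,207),e,"w",40),("top",tc(768,176),"d","w",40),
("top",tc(583,68),e,"-w",44),("top",tc(738,44),"d","-w",44),("top",tc(590,103),e,-22,40),("top",tc(745,80),"d",-22,40),
("top",tc(562,102),-31,-29,36),("top",tc(577,185),-31,29,36),
("side",sc(232,33),"d","-w",44),("side",sc(263,38),"d",-22,44),("side",sc(203,108),e,"-w",44),("side",sc(236,112),e,-22,44),
("side",sc(320,43),"d",22,44),("side",sc(350,47),"d","w",44),("side",sc(295,121),e,22,44),("side",sc(327,125),e,"w",44),
("side",sc(218,136),-31,-29,36),("side",sc(297,145),-31,29,36),
("top",tc(437,250),"g",45,50),]
def P(p,o):
    x={"e":p[4],"d":p[4]-.1,"g":p[4]+.107}.get(o[2],None) if isinstance(o[2],str) else o[2]/1e3
    y={"w":p[5],"-w":-p[5]}[o[3]] if isinstance(o[3],str) else o[3]/1e3
    return p[:3]+bedR(p[3])@[x,y,o[4]/1e3]
f=lambda p:np.concatenate([proj(o[0],P(p,o))-o[1] for o in obs])
r=least_squares(f,[.5,.2,.08,1.75,-.045,.046],loss="soft_l1")
p=r.x;print(np.round(p,4),"std",np.round(np.sqrt(np.diag(np.linalg.inv(r.jac.T@r.jac))),4))
for o,d in zip(obs,f(p).reshape(-1,2)):print(o[0],o[2:],np.round(d,1))
B=bedR(p[3]);np.savez("bed.npz",p=p)
for n,q in dict(outlet=(-.141,0,0),low=(-.17,0,0),gate=(p[4]+.107,0,0)).items():print(n,np.round(p[:3]+B@q,4))
# tray: rim corners z=25
for c,b in(("top",(357,254,431,316)),):
    print([np.round(ray(c,q,.025)[:2],3) for q in((359,255),(434,256),(432,315),(358,312))])
T=B@np.diag([1,-1,-1]);q0=R.from_rotvec([3.0718,.65765,0])
print("rel rotvec",(q0.inv()*R.from_matrix(T)).as_rotvec(),"above outlet z60 in tool:",q0.inv().apply(p[:3]+B@[-.148,0,.1]-[.2661,-.5931,.1827])*1e3)
E
```

```text
[ 0.5232  0.1402  0.0818  1.8383 -0.0487  0.045 ] std [0.0014 0.0016 0.0017 0.011  0.0019 0.0012]
top ('e', 22, 44) [-0.2 -0.7]
top ('d', 22, 44) [-1.2 -0.5]
top ('e', 'w', 40) [0.7 0.7]
top ('d', 'w', 40) [-0.1  1.5]
top ('e', '-w', 44) [0.3 0.9]
top ('d', '-w', 44) [-0.5  0.6]
top ('e', -22, 40) [0.3 1.3]
top ('d', -22, 40) [-0.5  0.5]
top (-31, -29, 36) [-0.5  0.4]
top (-31, 29, 36) [0.9 1.9]
side ('d', '-w', 44) [ 0.2 -0.2]
side ('d', -22, 44) [-0.2 -0.7]
side ('e', '-w', 44) [-0.8  0.2]
side ('e', -22, 44) [-1.2  0.1]
side ('d', 22, 44) [-0.2 -0.2]
side ('d', 'w', 44) [-0.2 -0.3]
side ('e', 22, 44) [-0.7 -0.3]
side ('e', 'w', 44) [-0.7 -0.3]
side (-31, -29, 36) [-0.5 -0.2]
side (-31, 29, 36) [0.  0.1]
top ('g', 45, 50) [ 1.8 -3.7]
outlet [0.5593 0.0082 0.0476]
low [ 0.5667 -0.0189  0.0406]
gate [0.5082 0.1947 0.0959]
[array([ 0.495, -0.164]), array([ 0.498, -0.336]), array([ 0.363, -0.329]), array([ 0.365, -0.163])]
rel rotvec [ 0.1731088   0.20214393 -1.40886793] above outlet z60 in tool: [ 508.93844099 -397.95288529   39.6287004 ]
```

```bash
cat >>h.py <<'E'
def Pb(): return np.load("bed.npz")["p"]
def go(bx,by,bz,world=None,yaw=None):
    """increments from the present pose to a bed-frame target (mm), or world target (m) with vertical tool"""
    from bench import ctrl
    s=ctrl.get_state();q=R.from_rotvec(s["tool_rot"])
    if world is None:
        p=Pb();B=bedR(p[3]);t=p[:3]+B@np.array([bx,by,bz])/1e3;T=B@np.diag([1,-1,-1.])
    else: t=np.array(world);T=R.from_euler("z",yaw).as_matrix()@np.diag([1,-1,-1.])
    print("t",round(s["time"],2),"shift mm",np.round(q.inv().apply(t-s["position"])*1e3,1),"turn",np.round((q.inv()*R.from_matrix(T)).as_rotvec(),3),
     "F",np.round(s["ft_force"],1),"grip",round(s["grip_width"],3),round(s["grip_force"],1))
    p=Pb();B=bedR(p[3]);print("in bed mm",np.round(B.T@(s["position"]-p[:3])*1e3,1))
E
echo ok
```

```text
ok
```

Request:
jog_arm:
  increments:
    - {"tx": 30,"ty": -24,"tz": -15,"wx": 0.015,"wy": 0.018,"wz": -0.12,"gripper": 0}
    - {"tx": 60,"ty": -48,"tz": -30,"wx": 0.03,"wy": 0.036,"wz": -0.24,"gripper": 0}
    - {"tx": 90,"ty": -72,"tz": -40,"wx": 0.045,"wy": 0.054,"wz": -0.36,"gripper": 0}
    - {"tx": 120,"ty": -96,"tz": -40,"wx": 0.06,"wy": 0.07,"wz": -0.48,"gripper": 0}
    - {"tx": 150,"ty": -120,"tz": -40,"wx": 0.075,"wy": 0.087,"wz": -0.6,"gripper": 0}

```text
time: 1.42
position: [0.3546, -0.4211, 0.2239]
tool_rot: [-2.657, -1.5, -0.105]
ft_force: [0.1, 1.0, -0.3]
grip_width: 0.706
grip_force: 0.0
```

```bash
python3 -c "
from h import *;go(-148,0,100)"
```

```text
t 1.42 shift mm [441.1 -19.6 128.2] turn [ 0.1    0.116 -0.803] F [ 0.1  1.  -0.3] grip 0.706 0.0
in bed mm [-447.6  310.9  258.1]
```

Request:
jog_arm:
  increments:
    - {"tx": 36,"ty": -2,"tz": 2,"wx": 0.012,"wy": 0.014,"wz": -0.1}
    - {"tx": 72,"ty": -3,"tz": 5,"wx": 0.025,"wy": 0.029,"wz": -0.2}
    - {"tx": 108,"ty": -5,"tz": 10,"wx": 0.037,"wy": 0.043,"wz": -0.3}
    - {"tx": 144,"ty": -6,"tz": 16,"wx": 0.05,"wy": 0.058,"wz": -0.4}
    - {"tx": 180,"ty": -8,"tz": 22,"wx": 0.062,"wy": 0.072,"wz": -0.5}

```text
validation failed for argument at $.in...
```

```bash
python3 -c "
from h import *;go(-148,0,100)"
```

```text
t 1.42 shift mm [441.1 -19.6 128.2] turn [ 0.1    0.116 -0.803] F [ 0.1  1.  -0.3] grip 0.706 0.0
in bed mm [-447.6  310.9  258.1]
```

Gripper needs to be stated in every row.

Request:
jog_arm:
  increments:
    - {"tx": 36,"ty": -2,"tz": 2,"wx": 0.012,"wy": 0.014,"wz": -0.1,"gripper": 0}
    - {"tx": 72,"ty": -3,"tz": 5,"wx": 0.025,"wy": 0.029,"wz": -0.2,"gripper": 0}
    - {"tx": 108,"ty": -5,"tz": 10,"wx": 0.037,"wy": 0.043,"wz": -0.3,"gripper": 0}
    - {"tx": 144,"ty": -6,"tz": 16,"wx": 0.05,"wy": 0.058,"wz": -0.4,"gripper": 0}
    - {"tx": 180,"ty": -8,"tz": 22,"wx": 0.062,"wy": 0.072,"wz": -0.5,"gripper": 0}

```text
time: 1.83
position: [0.4416, -0.2618, 0.2201]
tool_rot: [-2.148, -2.062, -0.181]
ft_force: [0.5, -0.3, -0.7]
grip_width: 0.322
grip_force: 0.0
```

```bash
python3 -c "
from h import *;go(-148,0,100)"
```

```text
t 1.83 shift mm [225.6 119.  120. ] turn [ 0.038  0.042 -0.304] F [ 0.5 -0.3 -0.7] grip 0.322 0.0
in bed mm [-321.8  184.8  222.8]
```

Request:
jog_arm:
  increments:
    - {"tx": 30,"ty": 15,"tz": 12,"wx": 0.008,"wy": 0.008,"wz": -0.06,"gripper": 0}
    - {"tx": 60,"ty": 30,"tz": 25,"wx": 0.015,"wy": 0.017,"wz": -0.12,"gripper": 0}
    - {"tx": 90,"ty": 45,"tz": 40,"wx": 0.023,"wy": 0.025,"wz": -0.18,"gripper": 0}
    - {"tx": 120,"ty": 60,"tz": 55,"wx": 0.03,"wy": 0.034,"wz": -0.24,"gripper": 0}
    - {"tx": 150,"ty": 75,"tz": 70,"wx": 0.036,"wy": 0.04,"wz": -0.29,"gripper": 0}

```text
time: 2.25
position: [0.5221, -0.1042, 0.178]
tool_rot: [-1.803, -2.324, -0.217]
ft_force: [0.7, 0.3, 0.1]
grip_width: 0.02
grip_force: 0.0
```

```bash
python3 -c "
from h import *;go(-148,0,100)"
```

```text
t 2.25 shift mm [58.3 64.6 50.3] turn [ 0.002  0.003 -0.016] F [0.7 0.3 0.1] grip 0.02 0.0
in bed mm [-205.1   65.6  150.3]
```

Request:
jog_arm:
  increments:
    - {"tx": 20,"ty": 20,"tz": 15,"wx": 0,"wy": 0,"wz": -0.01,"gripper": 0}
    - {"tx": 40,"ty": 40,"tz": 30,"wx": 0,"wy": 0,"wz": -0.01,"gripper": 0}
    - {"tx": 50,"ty": 55,"tz": 40,"wx": 0,"wy": 0,"wz": -0.01,"gripper": 0}
    - {"tx": 50,"ty": 57,"tz": 40,"wx": 0,"wy": 0,"wz": -0.01,"gripper": 0}
    - {"tx": 50,"ty": 57,"tz": 40,"wx": 0,"wy": 0,"wz": -0.01,"gripper": 0}

```text
time: 2.67
position: [0.5624, -0.0339, 0.1508]
tool_rot: [-1.791, -2.332, -0.217]
ft_force: [0.2, -0.2, -0.4]
grip_width: 0.005
grip_force: 0.0
```

```bash
python3 - <<'E'
from h import *
go(-148,0,100)
from bench import vision
import cv2
p=Pb();B=bedR(p[3])
o=[]
for n,w in(("top",(235,185,110,80)),("side",(240,195,110,80))):
    im=vision.get_image(n)["color"];a,b,c,d=w
    z=cv2.resize(im[b:b+d,a:a+c],None,fx=5,fy=5,interpolation=cv2.INTER_CUBIC)
    for y in(-45,-37,-29,29,37,45): # model overlay
        zz={45:5,37:7,29:36}[abs(y)]
        q=[tuple(np.int32((proj(n,p[:3]+B@np.array([x,y,zz])/1e3)-[a,b]+.5)*5)) for x in(-170,60)]
        cv2.line(z,tuple(map(int,q[0])),tuple(map(int,q[1])),(255,0,0),1)
    o.append(z)
cv2.imwrite("pics/a.png",np.vstack(o)[:, :] if 0 else cv2.resize(np.vstack(o),None,fx=.75,fy=.75))
E
```

```text
t 2.67 shift mm [ 8.3  8.1 10.1] turn [ 0.     0.002 -0.006] F [ 0.2 -0.2 -0.4] grip 0.005 0.0
in bed mm [-156.2    8.2  110.1]
```

View pics/a.png

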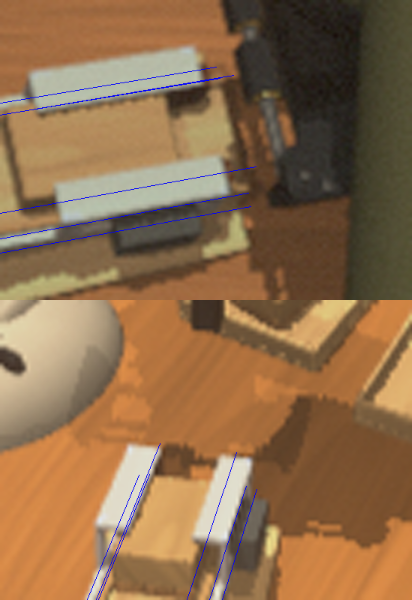

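Request:
jog_arm:
  increments:
    - {"tx": 10,"ty": 8,"tz": 10,"wx": 0,"wy": 0,"wz": -0.006,"gripper": 0}
    - {"tx": 11,"ty": 8,"tz": 25,"wx": 0,"wy": 0,"wz": -0.006,"gripper": 0}
    - {"tx": 11,"ty": 8,"tz": 40,"wx": 0,"wy": 0,"wz": -0.006,"gripper": 0}
    - {"tx": 11,"ty": 8,"tz": 55,"wx": 0,"wy": 0,"wz": -0.006,"gripper": 0}
    - {"tx": 11,"ty": 8,"tz": 60,"wx": 0,"wy": 0,"wz": -0.006,"gripper": 0}

```text
time: 3.18
position: [0.562, -0.0084, 0.0935]
tool_rot: [-1.787, -2.334, -0.216]
ft_force: [-1.4, 0.2, 0.3]
grip_width: 0.005
grip_force: 0.0
```

Request:
jog_arm:
  increments:
    - {"tx": 0,"ty": 0,"tz": 7,"wx": 0,"wy": 0,"wz": 0,"gripper": 0}
    - {"tx": 0,"ty": 0,"tz": 14,"wx": 0,"wy": 0,"wz": 0,"gripper": 0}
    - {"tx": 0,"ty": 0,"tz": 21,"wx": 0,"wy": 0,"wz": 0,"gripper": 0}
    - {"tx": 0,"ty": 0,"tz": 28,"wx": 0,"wy": 0,"wz": 0,"gripper": 0}
    - {"tx": 0,"ty": 0,"tz": 34,"wx": 0,"wy": 0,"wz": 0,"gripper": 0}

```text
time: 3.6
position: [0.5616, -0.0009, 0.0621]
tool_rot: [-1.788, -2.336, -0.219]
ft_force: [-0.2, -0.2, 0.4]
grip_width: 0.007
grip_force: 0.0
```

```bash
python3 -c "
from h import *;go(-137,0,15)"
```

```text
t 3.6 shift mm [9.6 0.2 1.3] turn [ 0.002  0.002 -0.003] F [-0.2 -0.2  0.4] grip 0.007 0.0
in bed mm [-146.6    0.2   16.3]
```

Request:
jog_arm:
  increments:
    - {"tx": 5,"ty": 0,"tz": 1,"wx": 0,"wy": 0,"wz": 0,"gripper": 0}
    - {"tx": 9,"ty": 0,"tz": 1,"wx": 0,"wy": 0,"wz": 0,"gripper": 0}
    - {"tx": 12,"ty": 0,"tz": 1,"wx": 0,"wy": 0,"wz": 0,"gripper": 0}
    - {"tx": 15,"ty": 0,"tz": 1,"wx": 0,"wy": 0,"wz": 0,"gripper": 0}
    - {"tx": 18,"ty": 0,"tz": 1,"wx": 0,"wy": 0,"wz": 0,"gripper": 0}

```text
time: 4.02
position: [0.5571, 0.0166, 0.0664]
tool_rot: [-1.788, -2.337, -0.219]
ft_force: [-0.1, -0.0, -0.3]
grip_width: 0.004
grip_force: 0.0
```

```bash
python3 -c "
from h import *;go(-52,0,15)"
```

```text
t 4.02 shift mm [76.1 -0.3  1. ] turn [ 0.002  0.003 -0.002] F [-0.1 -0.  -0.3] grip 0.004 0.0
in bed mm [-1.281e+02 -1.000e-01  1.620e+01]
```

Request:
jog_arm:
  increments:
    - {"tx": 3,"ty": 0,"tz": 1,"wx": 0,"wy": 0,"wz": 0,"gripper": 0}
    - {"tx": 5,"ty": 0,"tz": 1,"wx": 0,"wy": 0,"wz": 0,"gripper": 0}
    - {"tx": 7,"ty": 0,"tz": 1,"wx": 0,"wy": 0,"wz": 0,"gripper": 0}
    - {"tx": 8,"ty": 0,"tz": 1,"wx": 0,"wy": 0,"wz": 0,"gripper": 0}
    - {"tx": 9,"ty": 0,"tz": 1,"wx": 0,"wy": 0,"wz": 0,"gripper": 0}

```text
time: 4.43
position: [0.5545, 0.0249, 0.0671]
tool_rot: [-1.788, -2.336, -0.218]
ft_force: [-0.1, -0.3, 0.8]
grip_width: 0.008
grip_force: 0.0
```

```bash
python3 - <<'E'
from h import *
go(-52,0,15)
from bench import vision
import cv2
o=[]
for n,w in(("top",(215,190,90,60)),("side",(240,225,90,60))):
    im=vision.get_image(n)["color"];a,b,c,d=w
    o.append(cv2.resize(im[b:b+d,a:a+c],None,fx=5,fy=5,interpolation=cv2.INTER_CUBIC))
cv2.imwrite("pics/b.png",np.vstack(o))
E
```

```text
t 4.43 shift mm [67.5  0.1 -0.5] turn [ 0.002  0.002 -0.003] F [-0.1 -0.3  0.8] grip 0.008 0.0
in bed mm [-119.5    0.3   14.7]
```

View pics/b.png

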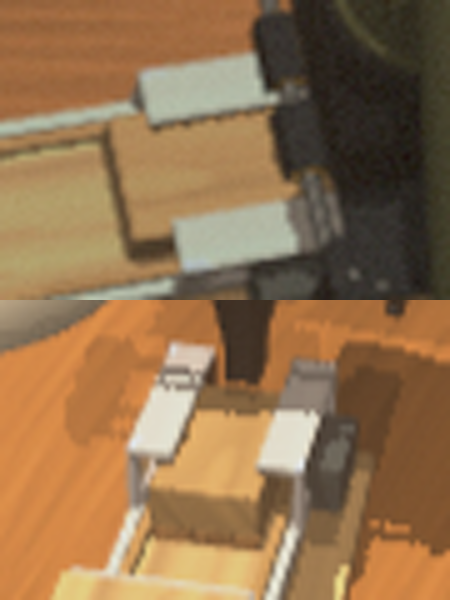

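Request:
jog_arm:
  increments:
    - {"tx": 1,"ty": 0,"tz": 0,"wx": 0,"wy": 0,"wz": 0,"gripper": 0}
    - {"tx": 3,"ty": 0,"tz": 0,"wx": 0,"wy": 0,"wz": 0,"gripper": 0}
    - {"tx": 5,"ty": 0,"tz": 0,"wx": 0,"wy": 0,"wz": 0,"gripper": 0}
    - {"tx": 6,"ty": 0,"tz": 0,"wx": 0,"wy": 0,"wz": 0,"gripper": 0}
    - {"tx": 7,"ty": 0,"tz": 0,"wx": 0,"wy": 0,"wz": 0,"gripper": 0}

```text
time: 4.95
position: [0.5527, 0.0316, 0.0688]
tool_rot: [-1.788, -2.336, -0.219]
ft_force: [0.7, 0.6, -0.1]
grip_width: 0.006
grip_force: 0.0
```

```bash
python3 -c "
from h import *;go(-52,0,15)"
```

```text
t 4.95 shift mm [60.3  0.  -0.5] turn [ 0.002  0.002 -0.003] F [ 0.7  0.6 -0.1] grip 0.006 0.0
in bed mm [-112.3    0.2   14.6]
```

```bash
python3 - <<'E'
from h import *
from bench import vision,ctrl
import cv2
s=ctrl.get_state();p=Pb();B=bedR(p[3]);o=[]
for n,w in(("top",(225,190,90,60)),("side",(240,225,90,60))):
    im=vision.get_image(n)["color"];a,b,c,d=w
    z=cv2.resize(im[b:b+d,a:a+c],None,fx=6.6,fy=6.6,interpolation=cv2.INTER_CUBIC)[:395]
    z=cv2.convertScaleAbs(z,alpha=1.5)
    px=lambda P:tuple(int(v) for v in (proj(n,P)-[a,b]+.5)*6.6)
    cv2.drawMarker(z,px(s["position"]),(0,0,255),0,10)
    cv2.drawMarker(z,px(s["position"]+B@[0,0,.05]),(0,255,255),0,10)
    for x in(-126,-31):cv2.line(z,px(p[:3]+B@[x/1e3,-.029,.036]),px(p[:3]+B@[x/1e3,.029,.036]),(255,0,0),1)
    o.append(z)
cv2.imwrite("pics/c.png",cv2.resize(np.vstack(o),None,fx=.75,fy=.75))
E
```

```text
(no output)
```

View pics/c.png

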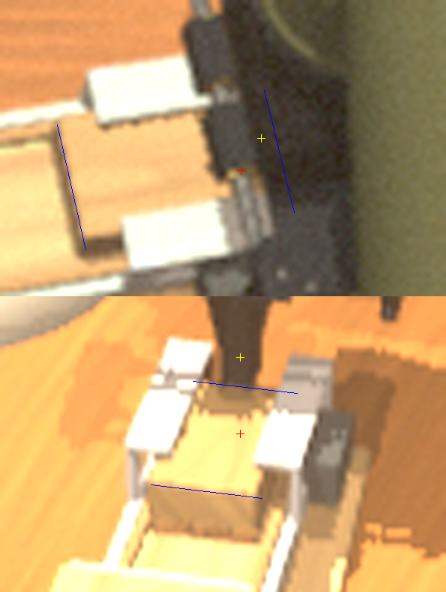

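```bash
python3 - <<'E'
from h import *
print(proj("side",[.5624,-.0339,.1508]),proj("top",[.5624,-.0339,.1508]))
p=Pb();B=bedR(p[3])
for x in(-112,-126,-140,-150):
  print(x,[np.round(proj("side",p[:3]+B@[x/1e3,0,z/1e3]),1) for z in(14,36,60)])
from bench import ctrl; s=ctrl.get_state(); print(s["joint_torque"],s["torque"],s["joint_positions"])
E
```

```text
[294.43680651 214.06684605] [302.17249292 211.18244799]
-112 [array([288. , 252.5]), array([288. , 245.8]), array([288. , 238.4])]
-126 [array([289. , 249.5]), array([289.1, 242.9]), array([289.1, 235.5])]
-140 [array([290.1, 246.6]), array([290.1, 240. ]), array([290.1, 232.7])]
-150 [array([290.8, 244.5]), array([290.9, 238. ]), array([290.9, 230.7])]
[ 1.73022511e-02 -4.03945255e+01 -5.80119789e+00 -2.77361584e+01
 -1.12239093e+00  3.87075841e-01 -2.04156950e-02] [-0.25011129 -0.20426378  0.01172954] [ 0.57837667  0.33061425 -0.60746196  1.75739805 -0.0521604   1.17122093
  0.27762824]
```

```bash
python3 - <<'E'
from h import *
import cv2
q=np.array([proj("side",[*ray("top",c,.025)[:2],.025]) for c in((359,255),(434,256),(432,315),(358,312))]);print(np.round(q,1),"bbox",q.min(0),q.max(0))
a=cv2.imread("pics/a.png")
from bench import vision
im=vision.get_image("side")["color"];cv2.imwrite("pics/d0.png",im)
z=im[60:300,180:420].copy();z=cv2.resize(z,None,fx=2.5,fy=2.5,interpolation=cv2.INTER_CUBIC);z=cv2.convertScaleAbs(z,alpha=1.6,beta=15)
cv2.imwrite("pics/d.png",z)
E
```

```text
[[335.5 222.1]
 [355.6 187.1]
 [394.7 200.2]
 [376.3 235.6]] bbox [335.54605325 187.07846268] [394.68350205 235.58050856]
```

View pics/d.png

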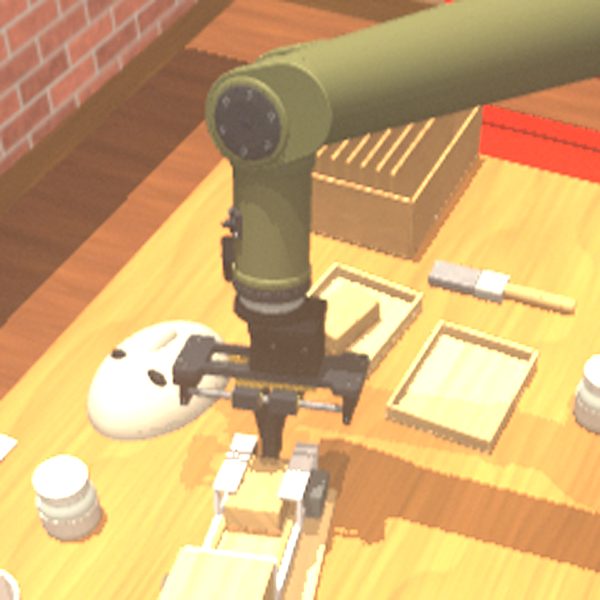

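```bash
python3 - <<'E'
from h import *
p=Pb();B=bedR(p[3])
for t,s in(((271.5,216.3),(286,220.8)),((266.4,200),(256,211))):
    r=least_squares(lambda P:np.r_[proj("top",P)-t,proj("side",P)-s],[.55,.03,.15])
    print(np.round(r.x,4),np.round(r.fun,1),"bed",np.round(B.T@(r.x-p[:3])*1e3,1))
E
```

```text
[0.5452 0.0286 0.1879] [-0.5 -2.4  2.9  0.9] bed [-84.4   8.2 130.4]
[0.5921 0.0438 0.2049] [ -2.5 -10.8  12.9   4.4] bed [-78.1 -41.1 146.4]
```

Request:
jog_arm:
  increments:
    - {"tx": 0,"ty": 0,"tz": -25,"wx": 0,"wy": 0,"wz": 0,"gripper": 0}
    - {"tx": 0,"ty": 0,"tz": -50,"wx": 0,"wy": 0,"wz": 0,"gripper": 0}
    - {"tx": 0,"ty": 0,"tz": -75,"wx": 0,"wy": 0,"wz": 0,"gripper": 0}
    - {"tx": 0,"ty": 0,"tz": -90,"wx": 0,"wy": 0,"wz": 0,"gripper": 0}
    - {"tx": 0,"ty": 0,"tz": -90,"wx": 0,"wy": 0,"wz": 0,"gripper": 0}

```text
time: 5.52
position: [0.561, 0.0093, 0.1596]
tool_rot: [-1.792, -2.34, -0.223]
ft_force: [1.0, 0.3, -0.4]
grip_width: 0.007
grip_force: 0.0
```

```bash
python3 - <<'E'
from h import *
from bench import vision,ctrl
import cv2
vision.get_image("side");s=ctrl.get_state()
im=vision.get_image("side");E=np.array(im["extrinsics"]);print(np.abs(E[:3]-K["side"][3]).max())
i=im["color"];cv2.imwrite("pics/e0.png",i)
T=R.from_rotvec(s["tool_rot"]).as_matrix();print(np.round(s["position"],4),np.round(T,2).tolist())
tip=proj("side",s["position"]);up=proj("side",s["position"]-T[:,2]*.07);print("tip",tip,"70mm up",up)
z=cv2.resize(i[150:270,230:350],None,fx=5,fy=5,interpolation=cv2.INTER_CUBIC);z=cv2.convertScaleAbs(z,alpha=1.5,beta=10)
for P,c in((tip,(0,0,255)),(up,(0,255,255))):cv2.drawMarker(z,tuple(int(v) for v in (P-[230,150]+.5)*5),c,0,14)
cv2.imwrite("pics/e.png",z)
E
```

```text
4.91130836571263e-05
[0.5597 0.0099 0.1576] [[-0.25, 0.97, -0.06], [0.94, 0.26, 0.23], [0.24, 0.0, -0.97]]
tip [287.73214027 223.42753001] 70mm up [287.82572521 199.93286187]
```

View pics/e.png

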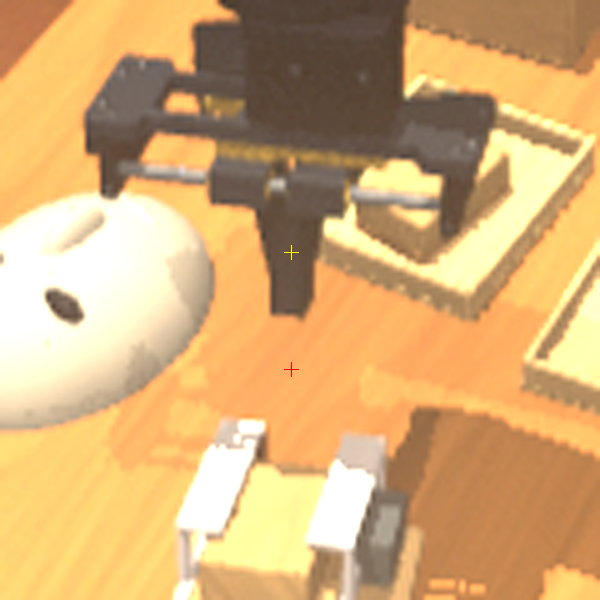

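```bash
python3 - <<'E'
from h import *
from bench import vision
print("start tcp top",proj("top",[.266,-.593,.183]),"+70",proj("top",[.266,-.593,.253]),"side",proj("side",[.266,-.593,.183]))
cap=ray("side",(308.9,347),.15);print("glue",cap,"-> top",proj("top",cap),"foot",proj("top",[cap[0],cap[1],0]), "side foot",proj("side",[cap[0],cap[1],0]))
for n in("pot1","pencil_cup","glue","spare_center"):
  for c in("top","side"):print(n,c,[(np.round(d["bbox"]).tolist(),round(d["conf"],2)) for d in vision.spot_in(c,n)][:2])
# pot: side bottom foot
for h in(0,.075):
  P=ray("top",(241,136) if h else (240,150),h);print(h,P,proj("side",P))
p=Pb();B=bedR(p[3])
from math import degrees
print("tray from side rim", [np.round(ray("side",q,.025)[:2],3) for q in((335,220),(359,190),(395,201),(376,233))])
E
```

```text
start tcp top [586.59640804 363.04932851] +70 [604.62511344 363.11597984] side [455.82958665 120.71628793]
glue [0.36048855 0.30385447 0.15      ] -> top [133.38185327 302.86001968] foot [152.87407348 309.40071088] side foot [309.99624062 378.65035728]
pot1 top [([395.0, 344.0, 427.0, 376.0], 0.84), ([225.0, 126.0, 254.0, 160.0], 0.7)]
pot1 side [([410.0, 200.0, 432.0, 233.0], 0.95)]
pencil_cup top [([132.0, 110.0, 182.0, 170.0], 0.96)]
pencil_cup side [([149.0, 269.0, 193.0, 334.0], 0.65)]
glue top [([126.0, 295.0, 165.0, 320.0], 0.71)]
glue side [([296.0, 344.0, 322.0, 393.0], 0.56)]
spare_center top [([389.0, 188.0, 433.0, 224.0], 0.66), ([238.0, 213.0, 270.0, 242.0], 0.31)]
spare_center side [([300.0, 178.0, 334.0, 203.0], 0.81)]
0 [0.75131469 0.12485131 0.        ] [211.10129308 268.85307893]
0.075 [0.75736797 0.11403128 0.075     ] [206.58567205 248.10552467]
tray from side rim [array([ 0.5  , -0.172]), array([ 0.483, -0.327]), array([ 0.361, -0.326]), array([ 0.37 , -0.173])]
```

Request:
jog_arm:
  increments:
    - {"tx": 0,"ty": 0,"tz": 0,"wx": 0,"wy": 0.12,"wz": 0,"gripper": 0}
    - {"tx": 0,"ty": 0,"tz": 0,"wx": 0,"wy": 0.24,"wz": 0,"gripper": 0}
    - {"tx": 0,"ty": 0,"tz": 0,"wx": 0,"wy": 0.36,"wz": 0,"gripper": 0}
    - {"tx": 0,"ty": 0,"tz": 0,"wx": 0,"wy": 0.48,"wz": 0,"gripper": 0}
    - {"tx": 0,"ty": 0,"tz": 0,"wx": 0,"wy": 0.55,"wz": 0,"gripper": 0}

```text
time: 6.43
position: [0.5585, 0.0069, 0.1541]
tool_rot: [-1.487, -1.931, -0.624]
ft_force: [-0.1, -1.4, -1.1]
grip_width: 0.004
grip_force: 0.0
```

```bash
python3 - <<'E'
from h import *
from bench import vision,ctrl
import cv2
for _ in range(3): vision.get_image("side")
s=ctrl.get_state();T=R.from_rotvec(s["tool_rot"]).as_matrix();print(s["position"],T.round(2).tolist(),s["joint_positions"].round(3))
o=[]
for n,a,b in(("top",240,175),("side",245,165)):
    i=vision.get_image(n)["color"];cv2.imwrite(f"pics/f_{n}.png",i)
    z=cv2.convertScaleAbs(cv2.resize(i[b:b+100,a:a+80],None,fx=5,fy=5,interpolation=cv2.INTER_CUBIC),alpha=1.6,beta=15)
    for d,c in((0,(0,0,255)),(.07,(0,255,255))):
        q=proj(n,s["position"]-T[:,2]*d);print(n,d,q);cv2.drawMarker(z,tuple(int(v) for v in (q-[a,b]+.5)*5),c,0,14)
    o.append(z)
cv2.imwrite("pics/f.png",np.hstack(o))
E
```

```text
[0.55800457 0.00906499 0.15417149] [[-0.18, 0.97, -0.19], [0.68, 0.26, 0.69], [0.71, -0.0, -0.7]] [ 0.794  0.578 -0.594  1.49  -0.376  1.563  0.558]
top 0 [281.60844612 212.26049044]
top 0.07 [304.55893746 200.51486248]
side 0 [288.52013031 224.32784187]
side 0.07 [291.5468446  197.48414546]
```

View pics/f.png

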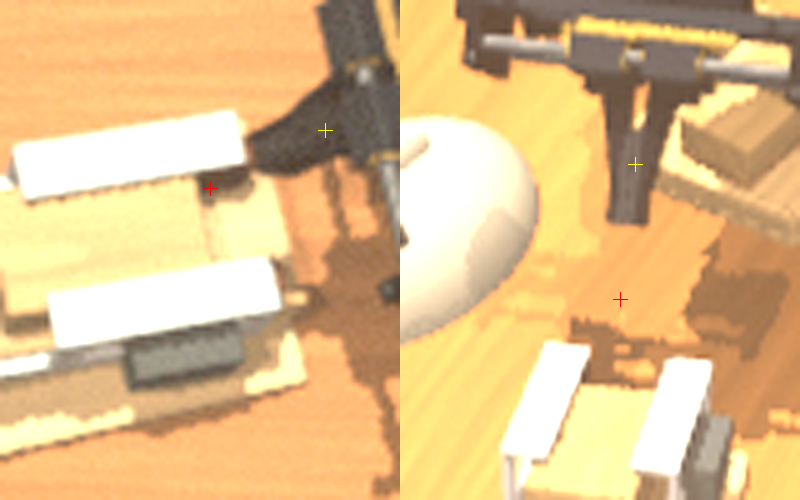

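```bash
python3 - <<'E'
from h import *
p=Pb();B=bedR(p[3]);t=(289.2,204.2);s=(290.3,209)
r=least_squares(lambda P:np.r_[proj("top",P)-t,proj("side",P)-s],[.55,.03,.15])
st=np.array([.558,.0091,.1542]);T=R.from_rotvec([-1.487,-1.931,-.624]).as_matrix()
d=r.x-st
print(r.x.round(4),r.fun.round(1),"d world",d.round(4),"d tool",(T.T@d).round(4),"d bed",(B.T@d).round(4))
# if constant world offset, check against e picture: tip (288,213)
P=np.array([.5597,.0099,.1576]);T2=R.from_rotvec([-1.792,-2.34,-.223]).as_matrix()
print("world-hyp",proj("side",P+d),"tool-hyp",proj("side",P+T2@T.T@d))
P=np.array([.5624,-.0339,.1508]);print(proj("side",P+d),"vs 295,202.5")
E
```

```text
[ 0.5631 -0.0085  0.1935] [ 0.2  1.  -1.2 -0.4] d world [ 0.0051 -0.0176  0.0393] d tool [ 0.0153  0.0003 -0.0406] d bed [-0.0082 -0.0002  0.0426]
world-hyp [288.29659084 207.66726027] tool-hyp [286.38582169 213.08761789]
[295.08813356 198.59918888] vs 295,202.5
```

```bash
python3 - <<'E'
from h import *
import cv2
O=[("side",[.5597,.0099,.1576],[-1.792,-2.34,-.223],(288,213)),("side",[.558,.0091,.1542],[-1.487,-1.931,-.624],(290.4,209.2)),
("top",[.558,.0091,.1542],[-1.487,-1.931,-.624],(289.2,204.4)),("side",[.5624,-.0339,.1508],[-1.791,-2.332,-.217],(295.2,202.5))]
R_=lambda v:R.from_rotvec(v).as_matrix()
f=lambda d:np.concatenate([proj(c,np.array(P)+R_(v)@d)-o for c,P,v,o in O])
r=least_squares(f,[0,0,0]);print("tool",r.x.round(4),r.fun.round(1))
g=lambda d:np.concatenate([proj(c,np.array(P)+d)-o for c,P,v,o in O])
r=least_squares(g,[0,0,0]);print("world",r.x.round(4),r.fun.round(1))
# dark blob outline in f_top, f_side: print gray map near the tip
for n,a,b,w,h in(("top",282,196,34,20),("side",283,195,16,22)):
    i=cv2.cvtColor(cv2.imread(f"pics/f_{n}.png"),cv2.COLOR_BGR2GRAY)[b:b+h,a:a+w]
    print(n,a,b);[print(" ".join("%3d"%v for v in q)) for q in i]
# start pose dark maps
for n,a,b,w,h in(("top",560,335,56,52),):
    i=cv2.cvtColor(cv2.imread(f"pics/{n}0.png"),cv2.COLOR_BGR2GRAY)[b:b+h,a:a+w]
    print(n,a,b);[print("".join("#" if v<35 else "+" if v<55 else "." if v<80 else " " for v in q)) for q in i]
for n,a,b,w,h in(("side",420,85,70,50),):
    i=cv2.cvtColor(cv2.imread(f"pics/{n}0.png"),cv2.COLOR_BGR2GRAY)[b:b+h,a:a+w]
    print(n,a,b);[print("".join("#" if v<35 else "+" if v<55 else "." if v<80 else " " for v in q)) for q in i]
E
```

```text
tool [ 0.0146 -0.0018 -0.0411] [-0.7 -0.2 -0.4 -0.7  0.9  1.7 -1.1  0.9]
world [ 0.0065 -0.0175  0.0278] [ 0.  -2.3 -1.6  2.5  0.4  1.6 -0.4 -0.8]
top 282 196
136 134 136 139 140 137 135 135 133 134 134 135 132 133 132 123  93  55  41  43  43  47  43  45  40  42  45  46  47  45  50  46  50  56
149 160 164 167 160 139 131 130 130 126 129 130 130 132 121  91  58  42  43  42  44  46  46  47  41  46  45  46  51  44  48  52  45  57
178 188 195 195 179 147 129 122 118 122 123 120 113 102  74  44  42  47  44  45  46  47  48  44  44  47  48  46  49  49  46  52  49  54
190 191 194 193 188 167 153 132 123 126 115 102  81  50  40  39  46  47  49  45  47  45  45  44  48  42  47  50  46  47  51  49  47  55
191 192 193 193 192 180 162 130 113 109  83  54  38  39  43  42  44  45  39  44  47  48  45  45  41  37  41  48  49  46  50  44  52  53
192 191 193 191 194 174 152 114  76  52  42  41  43  47  50  48  49  43  41  42  48  48  48  40  40  41  42  48  48  51  50  46  49  47
188 193 194 192 191 164 119  71  45  39  42  43  51  48  45  49  46  45  44  49  46  38  45  41  43  37  32  45  47  49  45  
[... 9037 characters left out ...]
.     .......................     ...........................
........+.    .......................      ...........................
.......+.     .......................      ...........................
.......+.     .......................      ...........................
........      .......................      ...........................
......+.      .......................       ..........................
........      .......................       ..........................
........      .......................       ..........................
............ ........................       ..........................
    .................................       ..........................
```

```bash
python3 - <<'E'
from h import *
P=np.array([.2661,-.5931,.1827]);T=R.from_rotvec([3.07184,.65765,0]).as_matrix()
for y in(-.0435,.0435,-.0585,.0585):print(y,[proj("side",P+T@[dx,y,dz]).round(1) for dx,dz in((0,0),(.0146,-.0411),(0,-.031))])
E
```

```text
-0.0435 [array([458.5, 128.7]), array([456.8, 117.4]), array([460.8, 120.2])]
0.0435 [array([453.1, 113.1]), array([451.3, 101.9]), array([455.2, 104.7])]
-0.0585 [array([459.5, 131.6]), array([457.8, 120.2]), array([461.8, 123. ])]
0.0585 [array([452.3, 110.5]), array([450.5,  99.3]), array([454.3, 102.1])]
```

```bash
python3 -c "
from h import *;go(-146,0,60)"
```

```text
t 6.68 shift mm [-53.8  -0.4  20.2] turn [ 0.002 -0.547  0.   ] F [-1.3 -0.1  0.5] grip 0.005 0.0
in bed mm [-110.5   -0.3  105.2]
```

Request:
jog_arm:
  increments:
    - {"tx": -15,"ty": 0,"tz": 4,"wx": 0,"wy": -0.11,"wz": 0,"gripper": 0}
    - {"tx": -30,"ty": 0,"tz": 8,"wx": 0,"wy": -0.22,"wz": 0,"gripper": 0}
    - {"tx": -42,"ty": 0,"tz": 12,"wx": 0,"wy": -0.33,"wz": 0,"gripper": 0}
    - {"tx": -50,"ty": 0,"tz": 16,"wx": 0,"wy": -0.44,"wz": 0,"gripper": 0}
    - {"tx": -54,"ty": 0,"tz": 20,"wx": 0,"wy": -0.547,"wz": 0,"gripper": 0}

```text
time: 7.1
position: [0.5657, -0.0113, 0.106]
tool_rot: [-1.789, -2.345, -0.219]
ft_force: [-0.1, 0.0, -0.6]
grip_width: 0.005
grip_force: 0.0
```

```bash
python3 - <<'E'
from h import *
from bench import vision,ctrl
import cv2
for _ in range(4): vision.get_image("side")
go(-146,0,17);s=ctrl.get_state()
i=cv2.cvtColor(vision.get_image("side")["color"],cv2.COLOR_BGR2GRAY)
q=proj("side",s["position"]);print(q)
a,b=int(q[0])-12,int(q[1])-24;print(a,b)
[print(b+k,"".join("#" if v<72 else "." if v<100 else " " for v in r)) for k,r in enumerate(i[b:b+36,a:a+26])]
E
```

```text
t 7.3 shift mm [-1.2 -0.8 44.1] turn [0.003 0.001 0.004] F [ 0.5 -1.5 -0. ] grip 0.007 0.0
in bed mm [-144.7   -0.7   61.1]
[290.25771037 231.38692083]
278 207
207        ###########.       
208        .##########        
209        .##########        
210         ##########        
211         #########.        
212         #########         
213         .########         
214         .########         
215         .########         
216         .########         
217         .########         
218         .########         
219         .#######.         
220         .#######          
221          ....###          
222                           
223                           
224                           
225                           
226                           
227                           
228                           
229                           
230                           
231                           
232                           
233                           
234                           
235                           
236                           
237     ..                    
238     #.                    
239    .#.                    
240    ###.                   
241    ..#..         .        
242                 ..
```

Request:
jog_arm:
  increments:
    - {"tx": -1,"ty": -1,"tz": 15,"wx": 0,"wy": 0,"wz": 0.004,"gripper": 0}
    - {"tx": -1,"ty": -1,"tz": 30,"wx": 0,"wy": 0,"wz": 0.004,"gripper": 0}
    - {"tx": -1,"ty": -1,"tz": 40,"wx": 0,"wy": 0,"wz": 0.004,"gripper": 0}
    - {"tx": -1,"ty": -1,"tz": 48,"wx": 0,"wy": 0,"wz": 0.004,"gripper": 0}
    - {"tx": -1,"ty": -1,"tz": 52,"wx": 0,"wy": 0,"wz": 0.004,"gripper": 0}

```text
time: 7.77
position: [0.5599, -0.0017, 0.0517]
tool_rot: [-1.791, -2.328, -0.22]
ft_force: [0.0, 0.6, 0.5]
grip_width: 0.005
grip_force: 0.0
```

Request:
jog_arm:
  increments:
    - {"tx": 0,"ty": 0,"tz": 3,"wx": 0,"wy": 0,"wz": 0,"gripper": 0}
    - {"tx": 0,"ty": 0,"tz": 6,"wx": 0,"wy": 0,"wz": 0,"gripper": 0}
    - {"tx": 0,"ty": 0,"tz": 8,"wx": 0,"wy": 0,"wz": 0,"gripper": 0}
    - {"tx": 0,"ty": 0,"tz": 10,"wx": 0,"wy": 0,"wz": 0,"gripper": 0}
    - {"tx": 0,"ty": 0,"tz": 12,"wx": 0,"wy": 0,"wz": 0,"gripper": 0}

```text
time: 8.18
position: [0.5601, 0.0015, 0.0415]
tool_rot: [-1.791, -2.331, -0.221]
ft_force: [-0.3, 0.5, 0.5]
grip_width: 0.005
grip_force: 0.0
```

Request:
jog_arm:
  increments:
    - {"tx": 0,"ty": 0,"tz": 2,"wx": 0,"wy": 0,"wz": 0,"gripper": 0}
    - {"tx": 0,"ty": 0,"tz": 4,"wx": 0,"wy": 0,"wz": 0,"gripper": 0}
    - {"tx": 0,"ty": 0,"tz": 6,"wx": 0,"wy": 0,"wz": 0,"gripper": 0}
    - {"tx": 0,"ty": 0,"tz": 8,"wx": 0,"wy": 0,"wz": 0,"gripper": 0}
    - {"tx": 0,"ty": 0,"tz": 10,"wx": 0,"wy": 0,"wz": 0,"gripper": 0}

```text
time: 8.6
position: [0.5592, 0.0039, 0.0314]
tool_rot: [-1.791, -2.33, -0.221]
ft_force: [-0.5, 0.0, -0.6]
grip_width: 0.006
grip_force: 0.0
```

```bash
python3 - <<'E'
from h import *
go(-146,0,-20)
E
```

```text
t 8.6 shift mm [3.  1.3 5.3] turn [ 0.002 -0.001 -0.007] F [-0.5  0.  -0.6] grip 0.006 0.0
in bed mm [-149.     1.3  -14.7]
```

Request:
jog_arm:
  increments:
    - {"tx": 1,"ty": 0,"tz": 2,"wx": 0,"wy": 0,"wz": -0.005,"gripper": 0}
    - {"tx": 1,"ty": 1,"tz": 4,"wx": 0,"wy": 0,"wz": -0.005,"gripper": 0}
    - {"tx": 1,"ty": 1,"tz": 6,"wx": 0,"wy": 0,"wz": -0.005,"gripper": 0}
    - {"tx": 1,"ty": 1,"tz": 8,"wx": 0,"wy": 0,"wz": -0.005,"gripper": 0}
    - {"tx": 1,"ty": 1,"tz": 9,"wx": 0,"wy": 0,"wz": -0.005,"gripper": 0}

```text
time: 9.02
position: [0.5591, 0.0073, 0.0228]
tool_rot: [-1.785, -2.335, -0.221]
ft_force: [-0.5, 0.0, 0.2]
grip_width: 0.002
grip_force: 0.0
```

Request:
jog_arm:
  increments:
    - {"tx": 0,"ty": 0,"tz": 1,"wx": 0,"wy": 0,"wz": 0,"gripper": 0}
    - {"tx": 0,"ty": 0,"tz": 2,"wx": 0,"wy": 0,"wz": 0,"gripper": 0}
    - {"tx": 0,"ty": 0,"tz": 2,"wx": 0,"wy": 0,"wz": 0,"gripper": 0}
    - {"tx": 0,"ty": 0,"tz": 3,"wx": 0,"wy": 0,"wz": 0,"gripper": 0}
    - {"tx": 0,"ty": 0,"tz": 4,"wx": 0,"wy": 0,"wz": 0,"gripper": 0}

```text
time: 9.43
position: [0.5592, 0.0081, 0.0193]
tool_rot: [-1.785, -2.335, -0.221]
ft_force: [0.2, 0.5, -0.2]
grip_width: 0.01
grip_force: 0.0
```

```bash
python3 - <<'E'
from h import *
go(-146,0,-20)
E
```

```text
t 9.43 shift mm [ 2.   0.1 -7.5] turn [ 0.002 -0.001 -0.002] F [ 0.2  0.5 -0.2] grip 0.01 0.0
in bed mm [-1.48e+02  1.00e-01 -2.75e+01]
```

Request:
jog_arm:
  increments:
    - {"tx": 0,"ty": 0,"tz": 1,"wx": 0,"wy": 0,"wz": 0,"gripper": 0}
    - {"tx": 0,"ty": 0,"tz": 2,"wx": 0,"wy": 0,"wz": 0,"gripper": 0}
    - {"tx": 0,"ty": 0,"tz": 3,"wx": 0,"wy": 0,"wz": 0,"gripper": 0}
    - {"tx": 0,"ty": 0,"tz": 4,"wx": 0,"wy": 0,"wz": 0,"gripper": 0}
    - {"tx": 0,"ty": 0,"tz": 4,"wx": 0,"wy": 0,"wz": 0,"gripper": 0}

```text
time: 9.85
position: [0.5586, 0.0091, 0.0151]
tool_rot: [-1.785, -2.335, -0.221]
ft_force: [-0.6, -0.6, 0.0]
grip_width: 0.003
grip_force: 0.0
```

```bash
python3 - <<'E'
from h import *
from bench import vision,ctrl
import cv2
go(-146,0,-20);s=ctrl.get_state()
i=cv2.cvtColor(vision.get_image("side")["color"],cv2.COLOR_BGR2GRAY)
q=proj("side",s["position"]);print(q)
a,b=int(q[0])-22,int(q[1])-44;print(a,b)
[print(b+k,"".join("#" if v<60 else "." if v<90 else " " for v in r)) for k,r in enumerate(i[b:b+46,a:a+46])]
E
```

```text
t 9.85 shift mm [  1.9   0.4 -11.8] turn [ 0.001 -0.001 -0.002] F [-0.6 -0.6  0. ] grip 0.003 0.0
in bed mm [-147.8    0.4  -31.8]
[290.7668836  258.27375206]
268 214
214 ...............###############################
215 ...............###############################
216 ...............##############################.
217 ....#..#.##.....#############################.
218   ....##.####################################.
219          .....##############################..
220           ..........#..####################...
221                 ...............##############.
222           ....  .    .. .............#..######
223          .............. ........ ........  ...
224          ...........##. ............          
225          ............#............#.          
226 ....     ..........   ..............          
227          ##.####...   .............           
228         .#..##.###. . .####......             
229         ..#######......#########.             
230         .#..######..############. ...         
231              ....###############..    ........
232            
[... 709 characters left out ...]
                                 .......
247                                        .......
248                                      .. . ....
249                                     ...    ...
250                                     ...    ...
251                                    ...     ...
252                                    ...    ....
253                                    ...    ....
254                                   ...     ....
255                                   ...    ..   
256                                   ...    ..   
257                                   ..     ..   
258                                  ...    ...   
259                                  ..........
```

Request:
jog_arm:
  increments:
    - {"tx": 1,"ty": 0,"tz": -4,"wx": 0,"wy": 0,"wz": 0,"gripper": 0}
    - {"tx": 3,"ty": 0,"tz": -5,"wx": 0,"wy": 0,"wz": 0,"gripper": 0}
    - {"tx": 5,"ty": 0,"tz": -5,"wx": 0,"wy": 0,"wz": 0,"gripper": 0}
    - {"tx": 7,"ty": 0,"tz": -5,"wx": 0,"wy": 0,"wz": 0,"gripper": 0}
    - {"tx": 9,"ty": 0,"tz": -5,"wx": 0,"wy": 0,"wz": 0,"gripper": 0}

```text
time: 10.32
position: [0.5568, 0.0166, 0.0225]
tool_rot: [-1.785, -2.335, -0.221]
ft_force: [-0.8, -0.8, 0.6]
grip_width: 0.007
grip_force: 0.0
```

Request:
jog_arm:
  increments:
    - {"tx": 1,"ty": 0,"tz": 0,"wx": 0,"wy": 0,"wz": 0,"gripper": 0}
    - {"tx": 3,"ty": 0,"tz": 0,"wx": 0,"wy": 0,"wz": 0,"gripper": 0}
    - {"tx": 5,"ty": 0,"tz": 0,"wx": 0,"wy": 0,"wz": 0,"gripper": 0}
    - {"tx": 7,"ty": 0,"tz": 0,"wx": 0,"wy": 0,"wz": 0,"gripper": 0}
    - {"tx": 8,"ty": 0,"tz": 0,"wx": 0,"wy": 0,"wz": 0,"gripper": 0}

```text
time: 10.73
position: [0.5562, 0.0191, 0.0238]
tool_rot: [-1.792, -2.337, -0.218]
ft_force: [3.7, -9.3, -2.6]
grip_width: 0.005
grip_force: 4.5
```

```bash
python3 - <<'E'
from h import *
go(-52,0,-25)
E
```

```text
t 10.73 shift mm [83.8 -0.2 -1.3] turn [ 0.003  0.005 -0.004] F [ 3.7 -9.3 -2.6] grip 0.005 4.5
in bed mm [-135.8    0.2  -25.9]
```

Request:
jog_arm:
  increments:
    - {"tx": 2,"ty": 0,"tz": 0,"wx": 0,"wy": 0,"wz": 0,"gripper": 0}
    - {"tx": 4,"ty": 0,"tz": 0,"wx": 0,"wy": 0,"wz": 0,"gripper": 0}
    - {"tx": 6,"ty": 0,"tz": 0,"wx": 0,"wy": 0,"wz": 0,"gripper": 0}
    - {"tx": 7,"ty": 0,"tz": 0,"wx": 0,"wy": 0,"wz": 0,"gripper": 0}
    - {"tx": 8,"ty": 0,"tz": 0,"wx": 0,"wy": 0,"wz": 0,"gripper": 0}

```text
time: 11.15
position: [0.5542, 0.0264, 0.0258]
tool_rot: [-1.792, -2.337, -0.218]
ft_force: [3.6, -8.3, -2.2]
grip_width: 0.008
grip_force: 4.5
```

```bash
python3 - <<'E'
from h import *
go(-52,0,-25)
E
```

```text
t 11.15 shift mm [76.  -0.2 -1.2] turn [ 0.003  0.005 -0.005] F [ 3.6 -8.3 -2.2] grip 0.008 4.5
in bed mm [-1.28e+02  1.00e-01 -2.58e+01]
```

Sliding at about 9 N, as expected for the catch. I'll push on in two calls.

Request:
jog_arm:
  increments:
    - {"tx": 3,"ty": 0,"tz": 0,"wx": 0,"wy": 0,"wz": 0,"gripper": 0}
    - {"tx": 6,"ty": 0,"tz": 0,"wx": 0,"wy": 0,"wz": 0,"gripper": 0}
    - {"tx": 9,"ty": 0,"tz": 0,"wx": 0,"wy": 0,"wz": 0,"gripper": 0}
    - {"tx": 12,"ty": 0,"tz": 0,"wx": 0,"wy": 0,"wz": 0,"gripper": 0}
    - {"tx": 15,"ty": 0,"tz": 0,"wx": 0,"wy": 0,"wz": 0,"gripper": 0}

```text
time: 11.57
position: [0.5494, 0.0436, 0.0298]
tool_rot: [-1.788, -2.335, -0.22]
ft_force: [0.0, -3.1, 0.5]
grip_width: 0.009
grip_force: 1.2
```

Request:
jog_arm:
  increments:
    - {"tx": 3,"ty": 0,"tz": 0,"wx": 0,"wy": 0,"wz": 0,"gripper": 0}
    - {"tx": 6,"ty": 0,"tz": 0,"wx": 0,"wy": 0,"wz": 0,"gripper": 0}
    - {"tx": 9,"ty": 0,"tz": 0,"wx": 0,"wy": 0,"wz": 0,"gripper": 0}
    - {"tx": 12,"ty": 0,"tz": 0,"wx": 0,"wy": 0,"wz": 0,"gripper": 0}
    - {"tx": 15,"ty": 0,"tz": 0,"wx": 0,"wy": 0,"wz": 0,"gripper": 0}

```text
time: 11.98
position: [0.5452, 0.0597, 0.0337]
tool_rot: [-1.785, -2.336, -0.221]
ft_force: [0.7, -2.1, 1.6]
grip_width: 0.004
grip_force: 1.3
```

```bash
python3 - <<'E'
from h import *
go(-52,0,-25)
E
```

```text
t 11.98 shift mm [40.5 -0.  -1.4] turn [ 0.002 -0.001 -0.002] F [ 0.7 -2.1  1.6] grip 0.004 1.3
in bed mm [-92.5   0.  -26.4]
```

Request:
jog_arm:
  increments:
    - {"tx": 4,"ty": 0,"tz": 0,"wx": 0,"wy": 0,"wz": 0,"gripper": 0}
    - {"tx": 9,"ty": 0,"tz": 0,"wx": 0,"wy": 0,"wz": 0,"gripper": 0}
    - {"tx": 14,"ty": 0,"tz": 0,"wx": 0,"wy": 0,"wz": 0,"gripper": 0}
    - {"tx": 19,"ty": 0,"tz": 0,"wx": 0,"wy": 0,"wz": 0,"gripper": 0}
    - {"tx": 24,"ty": 0,"tz": 0,"wx": 0,"wy": 0,"wz": 0,"gripper": 0}

```text
time: 12.4
position: [0.5388, 0.0825, 0.0395]
tool_rot: [-1.785, -2.335, -0.221]
ft_force: [0.1, -2.8, 1.3]
grip_width: 0.007
grip_force: 1.3
```

Request:
jog_arm:
  increments:
    - {"tx": 2,"ty": 0,"tz": 0,"wx": 0,"wy": 0,"wz": 0,"gripper": 0}
    - {"tx": 4,"ty": 0,"tz": 0,"wx": 0,"wy": 0,"wz": 0,"gripper": 0}
    - {"tx": 6,"ty": 0,"tz": 0,"wx": 0,"wy": 0,"wz": 0,"gripper": 0}
    - {"tx": 8,"ty": 0,"tz": 0,"wx": 0,"wy": 0,"wz": 0,"gripper": 0}
    - {"tx": 10,"ty": 0,"tz": 0,"wx": 0,"wy": 0,"wz": 0,"gripper": 0}

```text
time: 12.82
position: [0.5364, 0.0912, 0.0418]
tool_rot: [-1.785, -2.335, -0.221]
ft_force: [1.9, -2.3, 0.4]
grip_width: 0.008
grip_force: 1.2
```

```bash
python3 - <<'E'
from h import *
go(-52,0,-25)
E
```

```text
t 12.82 shift mm [ 6.9  0.2 -1.5] turn [ 0.001 -0.001 -0.002] F [ 1.9 -2.3  0.4] grip 0.008 1.2
in bed mm [-58.9   0.2 -26.5]
```

Request:
jog_arm:
  increments:
    - {"tx": 2,"ty": 0,"tz": 0,"wx": 0,"wy": 0,"wz": 0,"gripper": 0}
    - {"tx": 4,"ty": 0,"tz": 0,"wx": 0,"wy": 0,"wz": 0,"gripper": 0}
    - {"tx": 5,"ty": 0,"tz": 0,"wx": 0,"wy": 0,"wz": 0,"gripper": 0}
    - {"tx": 6,"ty": 0,"tz": 0,"wx": 0,"wy": 0,"wz": 0,"gripper": 0}
    - {"tx": 7,"ty": 0,"tz": 0,"wx": 0,"wy": 0,"wz": 0,"gripper": 0}

```text
time: 13.23
position: [0.5346, 0.0978, 0.0435]
tool_rot: [-1.785, -2.335, -0.221]
ft_force: [0.8, -2.5, 1.3]
grip_width: 0.003
grip_force: 1.1
```

Request:
jog_arm:
  increments:
    - {"tx": -2,"ty": 0,"tz": 0,"wx": 0,"wy": 0,"wz": 0,"gripper": 0}
    - {"tx": -6,"ty": 0,"tz": 0,"wx": 0,"wy": 0,"wz": 0,"gripper": 0}
    - {"tx": -12,"ty": 0,"tz": 0,"wx": 0,"wy": 0,"wz": 0,"gripper": 0}
    - {"tx": -12,"ty": 0,"tz": -10,"wx": 0,"wy": 0,"wz": 0,"gripper": 0}
    - {"tx": -12,"ty": 0,"tz": -30,"wx": 0,"wy": 0,"wz": 0,"gripper": 0}

```text
time: 13.65
position: [0.5374, 0.0793, 0.0682]
tool_rot: [-1.783, -2.331, -0.217]
ft_force: [-0.2, 0.9, 2.1]
grip_width: 0.007
grip_force: 0.0
```

Request:
jog_arm:
  increments:
    - {"tx": 0,"ty": 0,"tz": -30,"wx": 0,"wy": 0,"wz": 0,"gripper": 0}
    - {"tx": 0,"ty": 0,"tz": -60,"wx": 0,"wy": 0,"wz": 0,"gripper": 0}
    - {"tx": -20,"ty": 0,"tz": -90,"wx": 0,"wy": 0,"wz": 0,"gripper": 0.5}
    - {"tx": -55,"ty": 0,"tz": -100,"wx": 0,"wy": 0,"wz": 0,"gripper": 1}
    - {"tx": -90,"ty": 0,"tz": -100,"wx": 0,"wy": 0,"wz": 0,"gripper": 1}

```text
time: 14.07
position: [0.5719, -0.0295, 0.1496]
tool_rot: [-1.787, -2.343, -0.226]
ft_force: [1.3, -0.6, 0.5]
grip_width: 0.148
grip_force: 0.0
```

```bash
python3 - <<'E'
from h import *
from bench import vision
import cv2
p=Pb();B=bedR(p[3]);o=[]
for _ in range(2):vision.get_image("top")
for n,a,b in(("top",195,185),("side",240,225)):
    i=vision.get_image(n)["color"];cv2.imwrite(f"pics/g_{n}.png",i)
    z=cv2.convertScaleAbs(cv2.resize(i[b:b+60,a:a+90],None,fx=6,fy=6,interpolation=cv2.INTER_CUBIC)[:300],alpha=1.4,beta=10)
    px=lambda P:tuple(int(v) for v in (proj(n,P)-[a,b]+.5)*6)
    for x in(-43,52):cv2.line(z,px(p[:3]+B@[x/1e3,-.029,.036]),px(p[:3]+B@[x/1e3,.029,.036]),(255,0,0),1)
    o.append(z)
cv2.imwrite("pics/g.png",np.vstack(o))
go(4,0,60)
E
```

```text
t 14.27 shift mm [159.1   0.   44. ] turn [ 0.002 -0.002 -0.005] F [-0.6  1.3  0.7] grip 0.328 0.0
in bed mm [-155.2    0.9  103.7]
```

View pics/g.png

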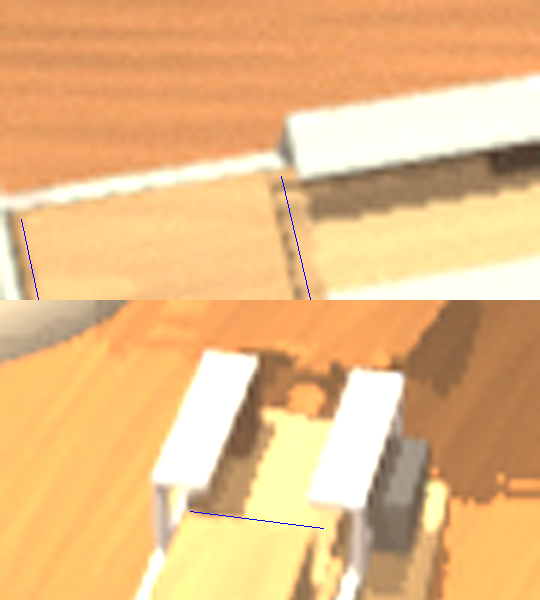

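Request:
jog_arm:
  increments:
    - {"tx": 32,"ty": 0,"tz": 0,"wx": 0,"wy": 0,"wz": 0,"gripper": 1}
    - {"tx": 66,"ty": 0,"tz": 5,"wx": 0,"wy": 0,"wz": -0.004,"gripper": 1}
    - {"tx": 100,"ty": 0,"tz": 15,"wx": 0,"wy": 0,"wz": -0.004,"gripper": 1}
    - {"tx": 134,"ty": 0,"tz": 30,"wx": 0,"wy": 0,"wz": -0.004,"gripper": 1}
    - {"tx": 160,"ty": 0,"tz": 44,"wx": 0,"wy": 0,"wz": -0.004,"gripper": 1}

```text
time: 14.68
position: [0.5237, 0.137, 0.1422]
tool_rot: [-1.775, -2.343, -0.224]
ft_force: [0.5, 0.6, 0.2]
grip_width: 0.714
grip_force: 0.0
```

Request:
jog_arm:
  increments:
    - {"tx": 0,"ty": 0,"tz": 0,"wx": 0,"wy": 0,"wz": 0,"gripper": 1}
    - {"tx": 0,"ty": 0,"tz": 0,"wx": 0,"wy": 0,"wz": 0,"gripper": 1}
    - {"tx": 0,"ty": 0,"tz": 0,"wx": 0,"wy": 0,"wz": 0,"gripper": 1}
    - {"tx": 0,"ty": 0,"tz": 5,"wx": 0,"wy": 0,"wz": 0,"gripper": 1}
    - {"tx": 0,"ty": 0,"tz": 10,"wx": 0,"wy": 0,"wz": 0,"gripper": 1}

```text
time: 15.1
position: [0.5255, 0.1331, 0.1313]
tool_rot: [-1.784, -2.338, -0.223]
ft_force: [-0.4, 0.8, -1.1]
grip_width: 0.984
grip_force: 0.0
```

```bash
python3 - <<'E'
from h import *
from bench import vision,ctrl
import cv2
go(5,0,-24)
E
```

```text
t 15.1 shift mm [ 0.2 -0.6 73.9] turn [ 0.003 -0.001  0.   ] F [-0.4  0.8 -1.1] grip 0.984 0.0
in bed mm [ 4.8 -0.4 49.9]
```

Request:
jog_arm:
  increments:
    - {"tx": 0,"ty": 0,"tz": 12,"wx": 0,"wy": 0,"wz": 0,"gripper": 1}
    - {"tx": 0,"ty": 0,"tz": 24,"wx": 0,"wy": 0,"wz": 0,"gripper": 1}
    - {"tx": 0,"ty": 0,"tz": 34,"wx": 0,"wy": 0,"wz": 0,"gripper": 1}
    - {"tx": 0,"ty": 0,"tz": 42,"wx": 0,"wy": 0,"wz": 0,"gripper": 1}
    - {"tx": 0,"ty": 0,"tz": 48,"wx": 0,"wy": 0,"wz": 0,"gripper": 1}

```text
time: 15.52
position: [0.5208, 0.1457, 0.0831]
tool_rot: [-1.779, -2.338, -0.22]
ft_force: [-0.1, -0.2, 0.0]
grip_width: 1.001
grip_force: 0.0
```

Request:
jog_arm:
  increments:
    - {"tx": 0,"ty": 0,"tz": 6,"wx": 0,"wy": 0,"wz": 0,"gripper": 1}
    - {"tx": 0,"ty": 0,"tz": 12,"wx": 0,"wy": 0,"wz": 0,"gripper": 1}
    - {"tx": 0,"ty": 0,"tz": 18,"wx": 0,"wy": 0,"wz": 0,"gripper": 1}
    - {"tx": 0,"ty": 0,"tz": 22,"wx": 0,"wy": 0,"wz": 0,"gripper": 1}
    - {"tx": 0,"ty": 0,"tz": 25,"wx": 0,"wy": 0,"wz": 0,"gripper": 1}

```text
time: 15.93
position: [0.52, 0.1515, 0.0601]
tool_rot: [-1.78, -2.339, -0.222]
ft_force: [-0.0, -0.3, -0.7]
grip_width: 1.001
grip_force: 0.0
```

```bash
python3 - <<'E'
from h import *
go(5,0,-24)
E
```

```text
t 15.93 shift mm [-1.1  0.1  0.1] turn [ 0.001 -0.001  0.002] F [-0.  -0.3 -0.7] grip 1.001 0.0
in bed mm [  6.1   0.1 -23.9]
```

Request:
jog_arm:
  increments:
    - {"tx": 0,"ty": 0,"tz": 0,"wx": 0,"wy": 0,"wz": 0,"gripper": 0.5}
    - {"tx": 0,"ty": 0,"tz": 0,"wx": 0,"wy": 0,"wz": 0,"gripper": 0.5}
    - {"tx": 0,"ty": 0,"tz": 0,"wx": 0,"wy": 0,"wz": 0,"gripper": 0.5}
    - {"tx": 0,"ty": 0,"tz": 0,"wx": 0,"wy": 0,"wz": 0,"gripper": 0.5}
    - {"tx": 0,"ty": 0,"tz": 0,"wx": 0,"wy": 0,"wz": 0,"gripper": 0.5}
  grip_force: 25

```text
time: 16.35
position: [0.5207, 0.1513, 0.0609]
tool_rot: [-1.781, -2.339, -0.223]
ft_force: [0.8, -1.2, -0.4]
grip_width: 0.706
grip_force: 0.4
```

Request:
jog_arm:
  increments:
    - {"tx": 0,"ty": 0,"tz": 0,"wx": 0,"wy": 0,"wz": 0,"gripper": 0.4}
    - {"tx": 0,"ty": 0,"tz": 0,"wx": 0,"wy": 0,"wz": 0,"gripper": 0.4}
    - {"tx": 0,"ty": 0,"tz": 0,"wx": 0,"wy": 0,"wz": 0,"gripper": 0.4}
    - {"tx": 0,"ty": 0,"tz": 0,"wx": 0,"wy": 0,"wz": 0,"gripper": 0.4}
    - {"tx": 0,"ty": 0,"tz": 0,"wx": 0,"wy": 0,"wz": 0,"gripper": 0.4}

```text
time: 16.77
position: [0.5207, 0.1512, 0.0608]
tool_rot: [-1.781, -2.339, -0.223]
ft_force: [2.2, 0.1, 1.4]
grip_width: 0.668
grip_force: 25.0
```

Request:
jog_arm:
  increments:
    - {"tx": 0,"ty": 0,"tz": -4,"wx": 0,"wy": 0,"wz": 0,"gripper": 0.4}
    - {"tx": 0,"ty": 0,"tz": -10,"wx": 0,"wy": 0,"wz": 0,"gripper": 0.4}
    - {"tx": 0,"ty": 0,"tz": -18,"wx": 0,"wy": 0,"wz": 0,"gripper": 0.4}
    - {"tx": 0,"ty": 0,"tz": -28,"wx": 0,"wy": 0,"wz": 0,"gripper": 0.4}
    - {"tx": 0,"ty": 0,"tz": -40,"wx": 0,"wy": 0,"wz": 0,"gripper": 0.4}

```text
time: 17.18
position: [0.5215, 0.1416, 0.0998]
tool_rot: [-1.779, -2.338, -0.219]
ft_force: [0.4, 0.4, -1.7]
grip_width: 0.665
grip_force: 25.0
```

Request:
jog_arm:
  increments:
    - {"tx": 0,"ty": 0,"tz": -15,"wx": 0,"wy": 0,"wz": 0,"gripper": 0.4}
    - {"tx": 0,"ty": 0,"tz": -32,"wx": 0,"wy": 0,"wz": 0,"gripper": 0.4}
    - {"tx": 0,"ty": 0,"tz": -50,"wx": 0,"wy": 0,"wz": 0,"gripper": 0.4}
    - {"tx": 0,"ty": 0,"tz": -68,"wx": 0,"wy": 0,"wz": 0,"gripper": 0.4}
    - {"tx": 0,"ty": 0,"tz": -80,"wx": 0,"wy": 0,"wz": 0,"gripper": 0.4}

```text
time: 17.6
position: [0.5284, 0.1226, 0.1796]
tool_rot: [-1.782, -2.34, -0.223]
ft_force: [0.6, -0.6, -2.0]
grip_width: 0.664
grip_force: 25.0
```

```bash
python3 - <<'E'
from h import *
# tray centre from top-corner and side-corner estimates
c=np.array([[.495,-.164],[.498,-.336],[.363,-.329],[.365,-.163],[.5,-.172],[.483,-.327],[.361,-.326],[.37,-.173]])
print(c[:4].mean(0),c[4:].mean(0))
for y in (np.pi/2,):go(0,0,0,world=[.430,-.249,.15],yaw=y)
E
```

```text
[ 0.43025 -0.248  ] [ 0.4285 -0.2495]
t 17.6 shift mm [-329.2 -193.6  -52.3] turn [-0.029 -0.243  0.268] F [ 0.6 -0.6 -2. ] grip 0.664 25.0
in bed mm [ 5.8 -0.4 99.4]
```

Request:
jog_arm:
  increments:
    - {"tx": -25,"ty": -15,"tz": -8,"wx": 0,"wy": -0.02,"wz": 0.02,"gripper": 0.4}
    - {"tx": -55,"ty": -32,"tz": -16,"wx": -0.005,"wy": -0.05,"wz": 0.05,"gripper": 0.4}
    - {"tx": -88,"ty": -50,"tz": -22,"wx": -0.01,"wy": -0.08,"wz": 0.08,"gripper": 0.4}
    - {"tx": -121,"ty": -70,"tz": -26,"wx": -0.012,"wy": -0.11,"wz": 0.11,"gripper": 0.4}
    - {"tx": -155,"ty": -90,"tz": -30,"wx": -0.015,"wy": -0.14,"wz": 0.14,"gripper": 0.4}

```text
time: 18.02
position: [0.4821, -0.0541, 0.169]
tool_rot: [-2.02, -2.296, -0.096]
ft_force: [1.5, -0.1, -1.9]
grip_width: 0.663
grip_force: 25.0
```

```bash
python3 - <<'E'
from h import *
go(0,0,0,world=[.430,-.249,.13],yaw=np.pi/2)
E
```

```text
t 18.02 shift mm [-189.7  -76.3   20.1] turn [-0.014 -0.102  0.128] F [ 1.5 -0.1 -1.9] grip 0.663 25.0
in bed mm [-150.2   90.9  127.3]
```

Request:
jog_arm:
  increments:
    - {"tx": -34,"ty": -14,"tz": 0,"wx": -0.002,"wy": -0.02,"wz": 0.025,"gripper": 0.4}
    - {"tx": -70,"ty": -28,"tz": 2,"wx": -0.005,"wy": -0.04,"wz": 0.05,"gripper": 0.4}
    - {"tx": -106,"ty": -43,"tz": 4,"wx": -0.008,"wy": -0.06,"wz": 0.075,"gripper": 0.4}
    - {"tx": -142,"ty": -57,"tz": 8,"wx": -0.01,"wy": -0.08,"wz": 0.1,"gripper": 0.4}
    - {"tx": -170,"ty": -68,"tz": 12,"wx": -0.014,"wy": -0.1,"wz": 0.128,"gripper": 0.4}

```text
time: 18.43
position: [0.4353, -0.2312, 0.1393]
tool_rot: [-2.224, -2.216, -0.001]
ft_force: [0.8, 0.4, -2.0]
grip_width: 0.662
grip_force: 25.0
```

```bash
python3 - <<'E'
from h import *
from bench import vision
for _ in range(3):vision.get_image("side")
for c in("top","side"):print(c,[(np.round(d["bbox"],1).tolist(),round(d["conf"],2)) for d in vision.spot_in(c,"block_center")])
go(0,0,0,world=[.430,-.249,.06],yaw=np.pi/2)
E
```

```text
top [([186.1, 314.4, 235.8, 354.0], 0.86), ([198.0, 215.5, 243.5, 251.1], 0.82), ([106.0, 351.4, 156.1, 380.7], 0.8), ([420.9, 119.1, 465.7, 164.6], 0.63), ([290.7, 110.1, 331.9, 162.9], 0.53)]
side [([353.9, 160.9, 377.0, 192.8], 0.79), ([343.1, 315.1, 371.2, 356.4], 0.79), ([337.5, 384.5, 374.6, 435.7], 0.63), ([268.7, 153.3, 296.4, 172.8], 0.61)]
t 18.68 shift mm [-22.5  -7.1  79. ] turn [-0.    -0.005  0.001] F [-0.2  0.2 -0.5] grip 0.659 25.0
in bed mm [-307.5  180.   135.8]
```

```bash
python3 - <<'E'
from h import *
from bench import vision
s=np.array([.4327,-.2277,.139]);c=s+[0,0,.042]
print("pred side",np.array([proj("side",c+np.array([a,b,d])) for a in(-.029,.029) for b in(-.0475,.0475) for d in(-.018,.018)]).round(0).tolist())
vision.get_image("side");vision.get_image("top")
for k in("top","side"):print(k,[(np.round(d["bbox"],1).tolist(),round(d["conf"],2)) for d in vision.spot_in(k,"block_center")])
print("tray side",vision.spot_in("side","empty_tray")[:2])
go(0,0,0,world=[.430,-.249,.03],yaw=np.pi/2)
E
```

```text
pred side [[381.0, 173.0], [383.0, 163.0], [370.0, 193.0], [371.0, 183.0], [362.0, 168.0], [363.0, 158.0], [350.0, 188.0], [351.0, 178.0]]
top [([424.1, 119.9, 464.1, 162.1], 0.87), ([373.9, 252.6, 385.1, 284.9], 0.84), ([182.7, 313.6, 236.3, 354.3], 0.72), ([104.0, 350.8, 153.1, 381.1], 0.59)]
side [([335.6, 386.4, 374.2, 435.1], 0.95), ([342.5, 313.1, 372.9, 358.3], 0.94), ([349.5, 159.3, 376.9, 192.6], 0.65), ([268.8, 154.0, 297.3, 170.8], 0.58)]
tray side [{'bbox': [337.1, 190.4, 395.3, 242.4], 'conf': 0.66}]
t 18.93 shift mm [-22.4  -7.4 109.2] turn [-0.    -0.004  0.002] F [-0.2  0.  -2.6] grip 0.665 25.0
in bed mm [-307.6  179.8  136. ]
```

Request:
jog_arm:
  increments:
    - {"tx": -10,"ty": -4,"tz": 15,"wx": 0,"wy": 0,"wz": 0,"gripper": 0.4}
    - {"tx": -20,"ty": -7,"tz": 35,"wx": 0,"wy": -0.004,"wz": 0,"gripper": 0.4}
    - {"tx": -22,"ty": -7,"tz": 60,"wx": 0,"wy": -0.004,"wz": 0,"gripper": 0.4}
    - {"tx": -22,"ty": -7,"tz": 85,"wx": 0,"wy": -0.004,"wz": 0,"gripper": 0.4}
    - {"tx": -22,"ty": -7,"tz": 105,"wx": 0,"wy": -0.004,"wz": 0,"gripper": 0.4}

```text
time: 19.35
position: [0.4293, -0.249, 0.0325]
tool_rot: [-2.22, -2.221, 0.001]
ft_force: [0.7, -0.5, -2.5]
grip_width: 0.664
grip_force: 25.0
```

Request:
jog_arm:
  increments:
    - {"tx": 0,"ty": 0,"tz": 5,"wx": 0,"wy": 0,"wz": 0,"gripper": 0.4}
    - {"tx": 0,"ty": 0,"tz": 12,"wx": 0,"wy": 0,"wz": 0,"gripper": 0.4}
    - {"tx": 0,"ty": 0,"tz": 20,"wx": 0,"wy": 0,"wz": 0,"gripper": 0.4}
    - {"tx": 0,"ty": 0,"tz": 28,"wx": 0,"wy": 0,"wz": 0,"gripper": 0.4}
    - {"tx": 0,"ty": 0,"tz": 34,"wx": 0,"wy": 0,"wz": 0,"gripper": 0.4}

```text
time: 19.77
position: [0.4302, -0.2498, -0.0]
tool_rot: [2.22, 2.221, -0.0]
ft_force: [0.4, -0.6, -1.5]
grip_width: 0.663
grip_force: 25.0
```

```bash
python3 - <<'E'
from h import *
from bench import vision
go(0,0,0,world=[.430,-.249,-.019],yaw=np.pi/2)
vision.get_image("side");print([(np.round(d["bbox"],1).tolist(),round(d["conf"],2)) for d in vision.spot_in("side","block_center")])
c=np.array([.43,-.249,0])+[0,0,.042]
q=np.array([proj("side",c+np.array([a,b,d])) for a in(-.029,.029) for b in(-.0475,.0475) for d in(-.018,.018)]);print(q.min(0),q.max(0))
E
```

```text
t 19.77 shift mm [ 0.8 -0.2 19. ] turn [0.    0.001 0.   ] F [ 0.4 -0.6 -1.5] grip 0.663 25.0
in bed mm [-360.8  192.7    5.7]
[([344.3, 312.4, 372.0, 351.6], 0.96), ([266.4, 153.7, 298.2, 169.7], 0.77), ([332.2, 386.5, 373.3, 437.4], 0.74), ([353.1, 193.4, 378.4, 221.8], 0.65)]
[351.36328562 189.81786647] [381.03202238 223.61095671]
```

Request:
jog_arm:
  increments:
    - {"tx": 0,"ty": 0,"tz": 3,"wx": 0,"wy": 0,"wz": 0,"gripper": 0.4}
    - {"tx": 0,"ty": 0,"tz": 6,"wx": 0,"wy": 0,"wz": 0,"gripper": 0.4}
    - {"tx": 0,"ty": 0,"tz": 9,"wx": 0,"wy": 0,"wz": 0,"gripper": 0.4}
    - {"tx": 0,"ty": 0,"tz": 11,"wx": 0,"wy": 0,"wz": 0,"gripper": 0.4}
    - {"tx": 0,"ty": 0,"tz": 13,"wx": 0,"wy": 0,"wz": 0,"gripper": 0.4}

```text
time: 20.28
position: [0.4297, -0.2496, -0.0132]
tool_rot: [-2.221, -2.222, 0.001]
ft_force: [-0.0, -0.0, -2.2]
grip_width: 0.662
grip_force: 25.0
```

Request:
jog_arm:
  increments:
    - {"tx": 0,"ty": 0,"tz": 1,"wx": 0,"wy": 0,"wz": 0,"gripper": 0.4}
    - {"tx": 0,"ty": 0,"tz": 2,"wx": 0,"wy": 0,"wz": 0,"gripper": 0.4}
    - {"tx": 0,"ty": 0,"tz": 2,"wx": 0,"wy": 0,"wz": 0,"gripper": 0.4}
    - {"tx": 0,"ty": 0,"tz": 3,"wx": 0,"wy": 0,"wz": 0,"gripper": 0.4}
    - {"tx": 0,"ty": 0,"tz": 4,"wx": 0,"wy": 0,"wz": 0,"gripper": 0.4}

```text
time: 20.7
position: [0.4298, -0.2496, -0.017]
tool_rot: [2.221, 2.222, -0.001]
ft_force: [-0.1, 1.0, -2.5]
grip_width: 0.664
grip_force: 25.0
```

Request:
jog_arm:
  increments:
    - {"tx": 0,"ty": 0,"tz": 1,"wx": 0,"wy": 0,"wz": 0,"gripper": 0.4}
    - {"tx": 0,"ty": 0,"tz": 1.5,"wx": 0,"wy": 0,"wz": 0,"gripper": 0.4}
    - {"tx": 0,"ty": 0,"tz": 2,"wx": 0,"wy": 0,"wz": 0,"gripper": 0.4}
    - {"tx": 0,"ty": 0,"tz": 2.5,"wx": 0,"wy": 0,"wz": 0,"gripper": 0.4}
    - {"tx": 0,"ty": 0,"tz": 3,"wx": 0,"wy": 0,"wz": 0,"gripper": 0.4}

```text
time: 21.12
position: [0.4297, -0.2496, -0.0201]
tool_rot: [-2.221, -2.222, 0.001]
ft_force: [-0.1, 0.5, -1.8]
grip_width: 0.662
grip_force: 25.0
```

Request:
jog_arm:
  increments:
    - {"tx": 0,"ty": 0,"tz": 1,"wx": 0,"wy": 0,"wz": 0,"gripper": 0.4}
    - {"tx": 0,"ty": 0,"tz": 1.5,"wx": 0,"wy": 0,"wz": 0,"gripper": 0.4}
    - {"tx": 0,"ty": 0,"tz": 2,"wx": 0,"wy": 0,"wz": 0,"gripper": 0.4}
    - {"tx": 0,"ty": 0,"tz": 2.5,"wx": 0,"wy": 0,"wz": 0,"gripper": 0.4}
    - {"tx": 0,"ty": 0,"tz": 3,"wx": 0,"wy": 0,"wz": 0,"gripper": 0.4}

```text
time: 21.53
position: [0.4296, -0.2496, -0.0218]
tool_rot: [-2.221, -2.221, 0.002]
ft_force: [-5.9, 3.3, 14.6]
grip_width: 0.667
grip_force: 25.0
```

Request:
jog_arm:
  increments:
    - {"tx": 0,"ty": 0,"tz": -1.5,"wx": 0,"wy": 0,"wz": 0,"gripper": 0.4}
    - {"tx": 0,"ty": 0,"tz": -1.5,"wx": 0,"wy": 0,"wz": 0,"gripper": 0.8}
    - {"tx": 0,"ty": 0,"tz": -1.5,"wx": 0,"wy": 0,"wz": 0,"gripper": 0.8}
    - {"tx": 0,"ty": 0,"tz": -1.5,"wx": 0,"wy": 0,"wz": 0,"gripper": 0.8}
    - {"tx": 0,"ty": 0,"tz": -1.5,"wx": 0,"wy": 0,"wz": 0,"gripper": 0.8}

```text
time: 21.95
position: [0.4298, -0.2496, -0.0216]
tool_rot: [-2.221, -2.222, 0.0]
ft_force: [0.7, 0.1, -1.2]
grip_width: 0.788
grip_force: 0.0
```

Request:
jog_arm:
  increments:
    - {"tx": 0,"ty": 0,"tz": 0,"wx": 0,"wy": 0,"wz": 0,"gripper": 0.8}
    - {"tx": 0,"ty": 0,"tz": 0,"wx": 0,"wy": 0,"wz": 0,"gripper": 0.8}
    - {"tx": 0,"ty": 0,"tz": -10,"wx": 0,"wy": 0,"wz": 0,"gripper": 0.8}
    - {"tx": 0,"ty": 0,"tz": -25,"wx": 0,"wy": 0,"wz": 0,"gripper": 0.8}
    - {"tx": 0,"ty": 0,"tz": -45,"wx": 0,"wy": 0,"wz": 0,"gripper": 0.8}

```text
time: 22.37
position: [0.4287, -0.2488, 0.0234]
tool_rot: [-2.219, -2.22, 0.001]
ft_force: [-0.2, -0.2, -0.0]
grip_width: 0.799
grip_force: 0.0
```

Request:
jog_arm:
  increments:
    - {"tx": 0,"ty": 0,"tz": -30,"wx": 0,"wy": 0,"wz": 0,"gripper": 0.8}
    - {"tx": 0,"ty": 0,"tz": -60,"wx": 0,"wy": 0,"wz": 0,"gripper": 0.8}
    - {"tx": -20,"ty": 0,"tz": -90,"wx": 0,"wy": 0,"wz": 0,"gripper": 0.8}
    - {"tx": -50,"ty": 20,"tz": -120,"wx": 0,"wy": 0,"wz": 0,"gripper": 0.8}
    - {"tx": -80,"ty": 40,"tz": -140,"wx": 0,"wy": 0,"wz": 0,"gripper": 0.8}

```text
time: 22.78
position: [0.4681, -0.3269, 0.1653]
tool_rot: [2.218, 2.22, -0.001]
ft_force: [1.7, -1.1, 0.1]
grip_width: 0.805
grip_force: 0.0
```

Request:
jog_arm:
  increments:
    - {"tx": -30,"ty": 20,"tz": 0,"wx": 0,"wy": 0,"wz": 0,"gripper": 0.8}
    - {"tx": -60,"ty": 40,"tz": 0,"wx": 0,"wy": 0,"wz": 0,"gripper": 0.8}
    - {"tx": -80,"ty": 50,"tz": 0,"wx": 0,"wy": 0,"wz": 0,"gripper": 0.8}
    - {"tx": -90,"ty": 50,"tz": 0,"wx": 0,"wy": 0,"wz": 0,"gripper": 0.8}
    - {"tx": -90,"ty": 50,"tz": 0,"wx": 0,"wy": 0,"wz": 0,"gripper": 0.8}

```text
time: 23.2
position: [0.5164, -0.4186, 0.1606]
tool_rot: [-2.224, -2.218, 0.002]
ft_force: [-0.6, 0.0, 0.0]
grip_width: 0.799
grip_force: 0.0
```

```bash
python3 - <<'E'
from h import *
from bench import vision
for _ in range(3):vision.get_image("side")
vision.get_image("top")
go(0,0,0,world=[.43,-.249,0],yaw=1.57)
for k in("top","side"):
    c=np.array([.43,-.249,.023]);q=np.array([proj(k,c+np.array([a,b,d])) for a in(-.029,.029) for b in(-.0475,.0475) for d in(-.018,.018)])
    print(k,"pred",q.min(0).round(),q.max(0).round())
    for n in("block_center","spare_center","empty_tray","full_tray"):print(n,[(np.round(d["bbox"]).astype(int).tolist(),round(d["conf"],2)) for d in vision.spot_in(k,n)])
E
```

```text
t 23.4 shift mm [165.4 -87.1 161.7] turn [-0.    -0.001  0.003] F [ 0.1 -0.2  0.7] grip 0.8 0.0
in bed mm [-498.1  152.1  206.4]
top pred [374. 270.] [419. 299.]
block_center [([183, 313, 236, 355], 0.96), ([378, 270, 418, 299], 0.93), ([422, 115, 466, 166], 0.7), ([105, 352, 157, 379], 0.56)]
spare_center [([391, 185, 435, 224], 0.55), ([379, 175, 453, 243], 0.39)]
empty_tray [([357, 255, 431, 314], 0.95)]
full_tray [([377, 176, 453, 241], 0.81)]
side pred [351. 194.] [380. 228.]
block_center [([268, 155, 298, 172], 0.94), ([334, 385, 374, 437], 0.89), ([352, 198, 382, 228], 0.88), ([230, 234, 310, 374], 0.46)]
spare_center [([300, 174, 335, 202], 0.87)]
empty_tray [([339, 189, 398, 243], 0.68)]
full_tray [([287, 166, 347, 217], 0.73)]
```

Both cameras put the block where a flat block centred in the empty tray should appear: top (378–418, 270–299), side (352–382, 198–228). The spare block and both trays haven't moved, so I'm handing the job in.

```bash
python3 -c "
from bench import ctrl;print(ctrl.close_job())"
```

```text
the job is handed in; nothing more can be done
None
```

The block was pushed clear of the strips at about 10 N or less, lifted out and set in the empty tray. Both cameras show it centred there with the gripper clear, and the job was handed in at about 23 s (the hand-in returned no verdict).

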